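# Check vane wear of a vacuum pump with a plunger gauge

### The job

Check how far the vane of the small vacuum pump has worn: take the longer of the two plunger gauges from the stand, push it gently tip first into the pump's slanting brass inspection port until its collar stops on the rim, then draw it right out again. Finish holding the gauge in the gripper, level and still, with its tip well above the green log book (at least a hand's breadth above the table) so that the reading can be noted; nothing may move the tip's plunger except the vane inside the port, and the short gauge stays in the stand.

Things in the scene. Friction and masses are not known exactly. Their poses are not given: they have to be found in the camera images.
- long_gauge: Longer plunger gauge, 0.1 kg. Origin: centre of the collar's seating face; x along the rod to the tip, z up as it lies. Aluminium handle 14 wide (y) x 18 tall, 6 to 84 mm behind the origin; brass collar 30 dia x 6; steel barrel 10 dia, 45 mm long, end chamfered; then a 6 dia plunger with red, yellow and green bands, out 16 mm. Shares the stand with a short one; which place holds which varies.
- long_gauge_grip (a point): Middle of the long gauge's handle, on its axis, 45 mm behind the collar face, 120 mm above the table as it lies; axes as long_gauge. Grip across the 14 mm (y); about 60 mm of the handle's length is free between its rear saddle and the collar.
- long_gauge_tip (a point): End of the long gauge's plunger, on the axis: 61 mm ahead of the collar face with the plunger out, less as it is pushed in.
- long_gauge_plunger (a joint): How far the long gauge's plunger is pushed in, m: 0 = fully out, 0.014 = fully in. No spring: about 2 N pushes it in and friction keeps it there. It starts at 0 to 1 mm. In the port the vane pushes it in by 4 to 10 mm when the collar is seated.
- short_gauge: The short gauge, same handle and collar but barrel only 27 mm long (tip 43 mm ahead of the collar face). Origin and axes as long_gauge. It lies 70 mm beside the long one, parallel to it and pointing the same way. Leave it where it is.
- gauge_stand: Gauge stand, fixed: base plate 152 x 116 x 10, two aluminium uprights across it with black open-topped U saddles in which the gauges lie level; they lift straight up. Origin on the table; x the way the gauges point (roughly away from the robot). Collar faces at x = 0, y = +35 and -35 mm. Saddles, top 122 mm up, hold the rear 10 mm of the handles and the barrels 2 to 15 mm ahead of the collars.
- port: Brass inspection port on the pump's head, fixed. Origin: centre of the mouth's rim; z out of the bore along its axis, 45 degrees up (roughly up, left and away from the robot); x level, toward the motor. Tube 60 mm long, bore 13 dia, mouth flared to 21 dia over the top 8 mm, rim 29 dia, on which the collar stops. The vane's edge lies unseen 51 to 57 mm down.
- pump: Small dry vane vacuum pump, fixed: grey head 92 dia with its axis 60 mm above the table, blue motor behind; about 200 long, from 46 mm before the origin to 152 mm behind it, 128 mm high; the port's mouth is 122 mm above the table. Origin on the table under the middle of the head; x toward the motor, y to the side to which the port leans.
- log_book: Dark green log book, 124 (x) x 88 (y) x 13, lying on the table, fixed. Origin: centre of its underside. Beside and behind it stands a tall square post, 80 x 80 mm, its axis 0.51 m ahead of the robot's base and 0.10 m to the right: keep the arm clear of it.

How it is judged:
On the way, in this order (a step that is already met when the one before it is completed fails the run):
1. the long gauge's tip has entered the port with its plunger still out (pushed in less than 3 mm) (z of long_gauge_tip in the frame of port between -0.048 and -0.01 m and x of long_gauge_tip in the frame of port between -0.008 and 0.008 m and y of long_gauge_tip in the frame of port between -0.008 and 0.008 m and value of joint long_gauge_plunger below 0.003 m), for 0.05 s.
2. the gauge is fully home: collar against the port's rim (collar face within 4 mm of the mouth's centre, axes within 6 degrees, touching) (distance between long_gauge and port below 0.004 m and angle between the x axis of long_gauge and the z axis of port, either way round below 0.1 rad and contact force between long_gauge and pump above 0.5 N and value of joint long_gauge_plunger above 0.003 m), for 0.2 s.
3. the gauge is drawn right out of the port (z of long_gauge_tip in the frame of port above 0.01 m), for 0.1 s.
At the end, for the whole second after the job is handed in: The long gauge is held still in the fingers, level within 10 degrees, collar and tip 8 cm or more up, the tip over the log book (or within 8 mm of its edge), touching neither book, pump nor stand; its plunger still shows the reading (3 to 11.5 mm in); the short gauge is within 2 cm of its place (angle between long_gauge's own x axis and vertical between 1.4 and 1.74 rad and height (world z) of each of long_gauge_tip, long_gauge above 0.08 m and x of long_gauge_tip in the frame of log_book between -0.07 and 0.07 m and y of long_gauge_tip in the frame of log_book between -0.052 and 0.052 m and contact force between the fingers and long_gauge above 2 N and contact force between long_gauge and log_book below 0.1 N and contact force between long_gauge and pump below 0.1 N and contact force between long_gauge and gauge_stand below 0.1 N and linear speed of long_gauge below 0.03 m/s and value of joint long_gauge_plunger between 0.003 and 0.0115 m and distance of short_gauge from where it was at the start of the episode below 0.02 m); the arm keeps its last pose, push and grip.
It fails at once if the plunger is moved outside the port ((velocity of joint long_gauge_plunger above 0.02 m/s or velocity of joint long_gauge_plunger below -0.02 m/s) and distance between long_gauge_tip and port above 0.075 m).
It fails at once if the gauge is rammed into the pump (over 60 N) (contact force between long_gauge and pump above 60 N).
It fails at once if the short gauge is taken from its place (moved over 3 cm) (distance of short_gauge from where it was at the start of the episode above 0.03 m).
It also fails if it takes over 51 s, if anything falls off the work surface, if the arm or the gripper's body presses on something with over 40 N, if the wrist force passes 120 N, or if a joint passes its speed limit or range.

### The arm

A 6-joint arm with a two-finger parallel gripper is mounted at the origin on a cart in front of the work surface, level with it; the furniture and walls round the work are solid. World frame = base frame: x ahead of the robot, y to its left, z up, the work surface at z = 0. Lengths are in m, angles in rad, forces in N, time in s.
With the tool pointing down it reaches from about 0.375 to 0.975 m from the base axis. Payload 3.8 kg.
Tool frame: the origin (TCP) lies where the fingers leave the gripper's body, on its centre line; the fingertips stand 73 mm ahead of it and the grasp point (between the pads) lies 54 mm ahead of it; z points along the fingers, y is the line along which they close (so a half turn about z gives the same grasp; the last joint's range is limited). The gripper opens to 85 mm and grips with 20 to 120 N. Pads are 22 mm wide; open, the fingers measure 114 mm over their backs; the gripper's body (76 mm by 85 mm) begins 54 mm behind the grasp point. The pads swing forward as they close: fully open they stand 13 mm farther back than shut.
Start: joints at [1.216, 0.264, 1.604, -0, 1.274, -0.037], TCP at [0.211, 0.641, 0.304] pointing down, gripper open.
Joint ranges: [-2.63, 2.63], [-0.94, 2.18], [0.31, 2.57], [-1.31, 4.45], [0, 2.66], [-2.55, 2.55]. Speed limits (rad/s): [2.57, 2.57, 3.14, 3.14, 3.14, 3.14].

### API

Orientations are given as a rotation vector (axis times angle).
In Python, from workcell import read_state, viewer, bot gives the robot as it stands.
- The arm moves only by the tool jog_arm, never from a script. Its argument "increments" is a list that holds one entry, the list of rows, each a list of 7 numbers: the shift along the tool's x, y, z in units of 30 mm (1.0 is 30 mm), then the turn, a rotation vector about the tool's x, y, z in units of 6 degrees (1.0 is 6 degrees), then the opening, from -1 (shut) to 1 (fully open). A call has exactly 5 rows; each row shifts and turns the commanded pose from where the row before left it, along the tool's axes as they then stand; what a row does not reach is not made up. A row lasts 1/12 s, in which the tool goes at most 41.7 mm and 7.16 degrees, less where a joint would pass 70% of its speed; a pose out of reach is approached as far as the arm can. A call is refused whole if a number of a shift passes 1 or a number of a turn 1, either way. A call with a gripper value outside its range is refused whole. The fingers move at their own pace and stop on an object; "force" is the grip in N (left out, the last holds). Time passes only in rows, so rows that do not move let the fingers close, or fill a call up. It gives the time, the measured TCP pose, the force, the opening and the grip force at its end, in the units of the state.
- read_state(): the state, without advancing time (a new reading comes with each control period).
- viewer.read_camera(name): name is "scene" or "side" or "wrist"; returns (picture, depth): 400x640x3 uint8, blue, green, red; 400x640 float32, m along the optical axis (not along the pixel's ray), 0 where there is no reading.
- viewer.camera_params(name): a dict with "fx", "fy", "cx", "cy" (pixels), "R" (3x3) and "t" (3): a world point X has camera coordinates R X + t; the wrist camera has in their place "hand_eye" (4x4, takes a point from camera to tool coordinates, whose origin is the TCP and whose axes are the flange's). Camera axes: x right, y down, z forward; pixel columns grow to the right and rows downward; lengths in m; the calibration is good to about 2 mm. A picture is of the moment at which its call begins: read the wrist's pose just before it. camera_params takes no time and is no camera call.
- bot.finish_job(): hands the job in; it is judged then, once.
The state is a dict: "time": time; "q": joint angles; "joint_vel": joint speeds; "joint_torque": joint torques, N m; "tool_pos": TCP position; "tcp_rot": TCP orientation; "wrist_force": force on the tool from outside, world axes, zero at the start; "torque": the same for the moment, N m; "width": opening from 0.0 (shut) to 1.0 (fully open); "grip_force": force on a finger pad.
Only numpy, scipy, OpenCV 4.12 (cv2) and the standard library are available. Lean on these libraries where they do the work, as an engineer would, in place of code of your own. Each camera call takes 0.05 s, during which the arm holds its last target. There are 200 camera calls.

## Working session

There is one attempt and no reset: what is moved stays moved. The work goes in short steps, Python scripts to look and compute and a tool call to move; the robot and the scene stay as the last step left them, time stands still between calls to the robot, and variables do not carry over. Pictures are saved under pics/ and viewed, at most 12 in all, crops included, and the job is handed in when it is done.

Besides the shell and the picture viewer there is one more tool, called by a JSON object that holds its "name" and its "arguments", one argument or row to a line. jog_arm: Moves the arm, as the interface text tells. Its arguments: {"type":"object","properties":{"increments":{"type":"array","items":{"type":"array","items":{"type":"array","items":{"type":"number"}}}},"force":{"type":"number"}},"required":["increments"]}

```bash
mkdir -p pics; ls
python3 - <<'E'
from workcell import read_state, viewer, bot
import cv2,numpy as np
s=read_state();print(s)
for n in("scene","side"):
    p,d=viewer.read_camera(n);cv2.imwrite(f"pics/{n}0.png",p);np.save(f"pics/{n}0.npy",d)
    print(n,viewer.camera_params(n))
print(viewer.camera_params("wrist"))
E
```

```text
pics
{'time': 0.0, 'q': array([ 1.21612978e+00,  2.64734832e-01,  1.60538670e+00, -6.40093346e-06,
        1.27364072e+00, -3.68982700e-02]), 'joint_vel': array([ 0.00026595, -0.00069247,  0.00154711,  0.00180622,  0.00077912,
        0.00164396]), 'joint_torque': array([-2.56780422e-04, -5.15093887e+01, -3.67324555e+01, -1.61762696e-04,
        1.24312582e-02, -5.47512883e-06]), 'tool_pos': array([0.21070991, 0.64068076, 0.3025673 ]), 'tcp_rot': array([-0.49698277, -3.10161044,  0.00334431]), 'wrist_force': array([ 0.09979514, -0.07422772, -0.59497442]), 'torque': array([ 0.01884521, -0.00407876,  0.0298019 ]), 'grip_force': 0.0, 'width': 1.0022577614370398}
scene {'fx': 518.4157973872877, 'fy': 518.4157973872877, 'cx': 316.08259913347104, 'cy': 194.40035367703555, 'R': array([[-0.46318366, -0.88617912, -0.01214366],
       [-0.4907272 ,  0.26785261, -0.8291211 ],
       [ 0.73800251, -0.37807612, -0.55893715]]), 't': array([-0.05612766,  0.40378443,  0.54155725])}
side {'fx': 401.2724887135072, 'fy': 401.2724887135072, 'cx': 319.8070162344573, 'cy': 204.04411297168616, 'R': array([[ 0.99632012,  0.08484561, -0.01214248],
       [ 0.03973373, -0.58274513, -0.81168303],
       [-0.07594371,  0.80821367, -0.58397193]]), 't': array([-0.43167984, -0.14400364,  1.21444815])}
{'fx': 353.53347783894895, 'fy': 353.53347783894895, 'cx': 314.87652549495147, 'cy': 201.45007167641688, 'hand_eye': array([[-6.17491887e-04, -9.54166358e-01, -2.99276092e-01,
         7.56800887e-02],
       [ 9.99999493e-01, -8.27197220e-04,  5.74025759e-04,
        -1.81738442e-03],
       [-7.95276419e-04, -2.99275585e-01,  9.54166386e-01,
        -7.03023601e-02],
       [ 0.00000000e+00,  0.00000000e+00,  0.00000000e+00,
         1.00000000e+00]])}
```

View pics/scene0.png

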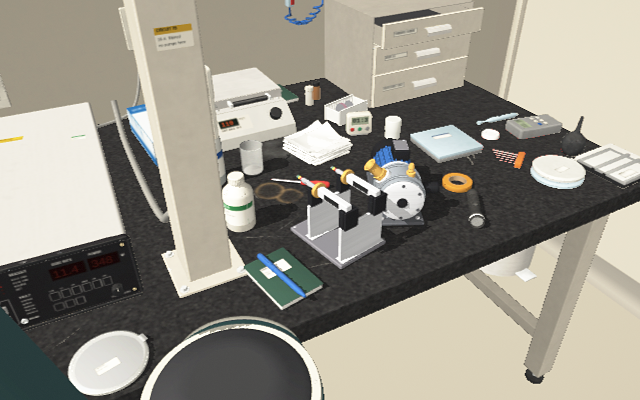

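View pics/side0.png

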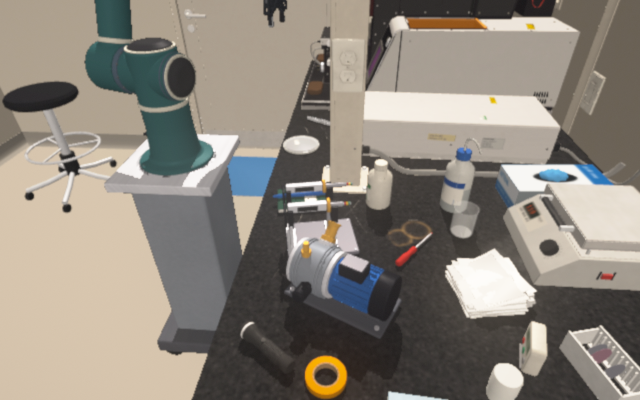

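```bash
cat > h.py <<'E'
from workcell import read_state, viewer, bot
import cv2,numpy as np
from scipy.spatial.transform import Rotation as Ro
def grid(n,d,s=None):
    """world xyz of each pixel"""
    c=viewer.camera_params(n);v,u=np.indices(d.shape)
    P=np.stack([(u-c["cx"])/c["fx"]*d,(v-c["cy"])/c["fy"]*d,d],-1)
    if n=="wrist":
        H=c["hand_eye"];P=P@H[:3,:3].T+H[:3,3]
        return P@Ro.from_rotvec(s["tcp_rot"]).as_matrix().T+s["tool_pos"]
    return (P-c["t"])@c["R"]
def crop(p,x0,y0,x1,y1,k,f):
    cv2.imwrite(f,cv2.resize(p[y0:y1,x0:x1],None,fx=k,fy=k,interpolation=cv2.INTER_CUBIC))
E
python3 - <<'E'
from h import *
p=cv2.imread("pics/scene0.png");q=cv2.imread("pics/side0.png")
a=cv2.resize(p[140:310,240:440],None,fx=4,fy=3.5*1)[:,:]
a=cv2.resize(p[140:290,240:440],None,fx=4,fy=4)
cv2.imwrite("pics/c1.png",a)
cv2.imwrite("pics/c2.png",cv2.resize(q[170:320,260:410],None,fx=4,fy=4))
for n in("scene","side"):
    G=grid(n,np.load(f"pics/{n}0.npy"));np.save(f"pics/G{n}.npy",G)
    im={"scene":p,"side":q}[n]
    h=cv2.cvtColor(im,cv2.COLOR_BGR2HSV)
    # white handles / gauges high above table: height band 0.11..0.14
    m=(abs(G[...,2]-.122)<.02)&(G[...,0]>.3)&(G[...,0]<.8)&(G[...,1]>-.6)&(G[...,1]<.1)
    k,l,st,ce=cv2.connectedComponentsWithStats(m.astype(np.uint8))
    for i in range(1,k):
        if st[i,4]>30: g=G[l==i];print(n,st[i],g.mean(0).round(3),g.min(0).round(3),g.max(0).round(3))
    # book
    m=(h[...,0]>50)&(h[...,0]<85)&(h[...,1]>70)&(abs(G[...,2]-.013)<.008)
    if m.sum()>100:
        k,l,st,ce=cv2.connectedComponentsWithStats(m.astype(np.uint8));i=1+st[1:,4].argmax()
        pts=G[l==i][:,:2].astype(np.float32);print("book",cv2.minAreaRect(pts),len(pts),st[i])
E
```

```text
scene [215 136   6  10  36] [ 0.757 -0.22   0.108] [ 0.746 -0.23   0.102] [ 0.774 -0.213  0.114]
scene [391 140  20  18 294] [ 0.529 -0.538  0.115] [ 0.506 -0.565  0.102] [ 0.564 -0.519  0.122]
scene [  55  151   79  115 5669] [0.604 0.058 0.125] [0.473 0.008 0.102] [0.8   0.1   0.136]
scene [365 159  26  18 237] [ 0.488 -0.452  0.113] [ 0.468 -0.48   0.102] [ 0.512 -0.432  0.131]
scene [388 161  28  22 391] [ 0.463 -0.498  0.107] [ 0.434 -0.525  0.102] [ 0.507 -0.468  0.129]
scene [331 167  57  42 773] [ 0.44  -0.387  0.12 ] [ 0.39  -0.418  0.102] [ 0.527 -0.366  0.134]
scene [228 171  17  15 197] [ 0.587 -0.199  0.112] [ 0.576 -0.216  0.102] [ 0.606 -0.185  0.118]
scene [297 175  62  48 865] [ 0.429 -0.319  0.12 ] [ 0.375 -0.348  0.102] [ 0.528 -0.298  0.134]
scene [ 166  199   61   40 1080] [ 0.473 -0.092  0.122] [ 0.465 -0.141  0.102] [ 0.545 -0.058  0.142]
book ((0.4005311131477356, -0.18076393008232117), (0.1250961869955063, 0.03711801394820213), 11.914068222045898) 847 [244 260  56  46 847]
side [ 363  108   92   24 1817] [0.68  0.038 0.121] [0.554 0.004 0.102] [0.8   0.1   0.129]
side [330 139  32  16 466] [ 0.51  -0.14   0.122] [ 0.472 -0.145  0.102] [ 0.549 -0.134  0.142]
side [446 155  26  23 418] [ 0.773 -0.215  0.119] [ 0.747 -0.233  0.102] [ 0.799 -0.186  0.142]
side [374 160  14  11 131] [ 0.594 -0.207  0.112] [ 0.579 -0.218  0.102] [ 0.61  -0.188  0.117]
side [281 180  72  20 649] [ 0.445 -0.326  0.12 ] [ 0.379 -0.35   0.102] [ 0.53  -0.299  0.134]
side [283 198  68  23 690] [ 0.455 -0.395  0.121] [ 0.394 -0.417  0.102] [ 0.527 -0.371  0.135]
side [319 221  22  24 272] [ 0.492 -0.462  0.113] [ 0.473 -0.482  0.102] [ 0.511 -0.44   0.131]
side [296 239  44  24 540] [ 0.471 -0.503  0.106] [ 0.433 -0.528  0.102] [ 0.512 -0.47   0.128]
side [338 254  32  28 581] [ 0.538 -0.551  0.116] [ 0.512 -0.568  0.102] [ 0.564 -0.522  0.122]
```

View pics/c1.png

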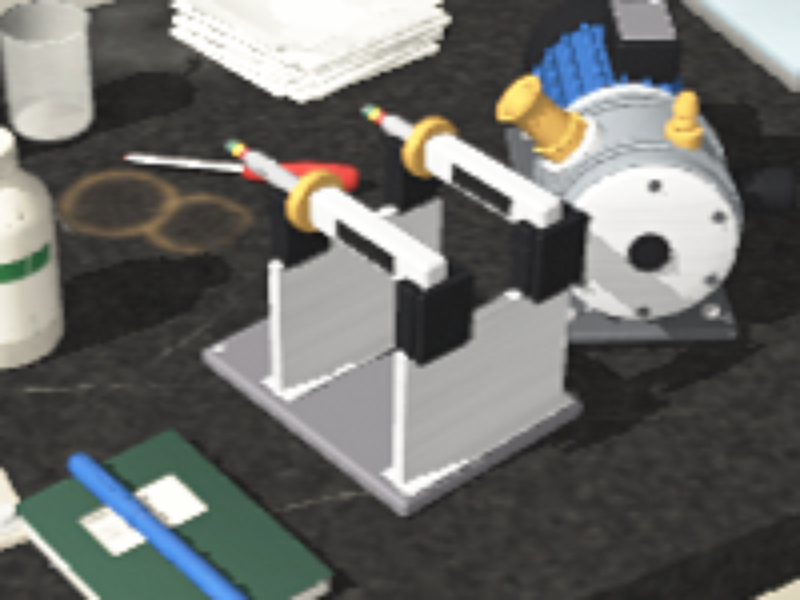

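View pics/c2.png

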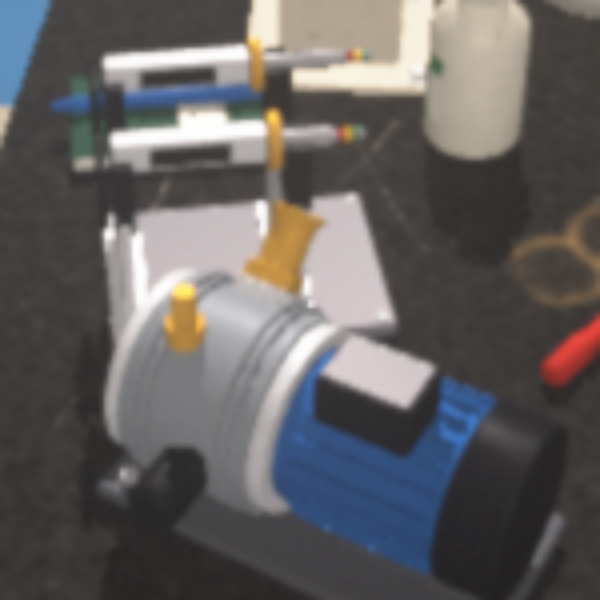

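Run:
```python
from h import *
from scipy.optimize import least_squares
br=[];wh=[]
for n in("scene","side"):
    G=np.load(f"pics/G{n}.npy");h=cv2.cvtColor(cv2.imread(f"pics/{n}0.png"),cv2.COLOR_BGR2HSV)
    reg=lambda a,b,c,d,e,f:(G[...,0]>a)&(G[...,0]<b)&(G[...,1]>c)&(G[...,1]<d)&(G[...,2]>e)&(G[...,2]<f)
    m=(h[...,0]>12)&(h[...,0]<32)&(h[...,1]>110)
    b=G[m&reg(.44,.56,-.52,-.41,.07,.15)];br.append(b);print(n,"brass",len(b),b.mean(0),b.min(0),b.max(0))
    for nm,c,d in(("L",-.36,-.28),("R",-.43,-.36)):
        g=G[reg(.36,.56,c,d,.112,.140)]
        f=np.polyfit(g[:,0],g[:,1],1);print(n,nm,f,g.min(0),g.max(0))
        g=G[m&reg(.38,.5,c,d,.10,.140)];print("  collar",len(g),np.median(g,0),g.min(0),g.max(0))
    hd=G[reg(.40,.62,-.64,-.44,.05,.115)&(h[...,1]<90)];print("head",len(hd))
    np.save(f"pics/hd{n}.npy",hd)
    k=G[reg(.3,.5,-.28,-.1,.005,.03)&(h[...,0]>45)&(h[...,0]<95)&(h[...,1]>60)]
    print("book",cv2.minAreaRect(k[:,:2].astype(np.float32)),cv2.boxPoints(cv2.minAreaRect(k[:,:2].astype(np.float32))))
B=np.vstack(br);np.save("pics/brass.npy",B)
# head cylinder: r=.046, axis z=.060 horizontal
H=np.vstack([np.load(f"pics/hd{n}.npy") for n in("scene","side")])
def res(p):
    a=p[2];d=np.array([np.cos(a),np.sin(a)]);o=(H[:,:2]-p[:2])@np.array([-d[1],d[0]])
    return np.hypot(o,H[:,2]-.06)-.046
for a0 in(-.9,-.5,-.1,.3):
    r=least_squares(res,[.48,-.52,a0],loss="soft_l1",f_scale=.003);print(r.x,r.cost)
```

```text
scene brass 330 [ 0.47764913 -0.46471153  0.11216111] [ 0.44201984 -0.51339672  0.08978182] [ 0.51154509 -0.43190639  0.13037654]
scene L [ 0.22091235 -0.41392267] [ 0.37698476 -0.34737344  0.11204542] [ 0.5284151  -0.2978143   0.13433599]
  collar 93 [ 0.4649047  -0.30629969  0.12469382] [ 0.46023163 -0.32789164  0.10541106] [ 0.47729366 -0.29945177  0.13433599]
scene R [ 0.22726916 -0.4880988 ] [ 0.39075748 -0.41762179  0.11201634] [ 0.52691441 -0.36613728  0.13448106]
  collar 85 [ 0.47912728 -0.37461129  0.12554014] [ 0.47327363 -0.39491336  0.10404089] [ 0.49146527 -0.36825036  0.13448106]
head 2121
book ((0.40507563948631287, -0.2072502076625824), (0.12640832364559174, 0.08882516622543335), 9.730733871459961) [[ 0.33527428 -0.17415923]
 [ 0.35028732 -0.26170647]
 [ 0.474877   -0.24034119]
 [ 0.45986396 -0.15279394]]
side brass 329 [ 0.47972449 -0.47785068  0.11418283] [ 0.44464763 -0.51713183  0.09489237] [ 0.50866236 -0.4445445   0.13070653]
side L [ 0.22236439 -0.42392719] [ 0.37880013 -0.34864011  0.11213212] [ 0.52976226 -0.29925631  0.13378492]
  collar 32 [ 0.47085118 -0.32659278  0.12756386] [ 0.46614138 -0.33023214  0.11407272] [ 0.47373026 -0.31230375  0.13378492]
side R [ 0.2162531  -0.49265942] [ 0.39403195 -0.41703298  0.11200477] [ 0.52725614 -0.37061356  0.13513108]
  collar 50 [ 0.48453748 -0.39329254  0.12616681] [ 0.47955148 -0.39956816  0.10378879] [ 0.48861401 -0.37242979  0.13513108]
head 3585
book ((0.35326069593429565, -0.21405889093875885), (0.04937812685966492, 0.06703662127256393), 48.7982292175293) [[ 0.3117787  -0.21055588]
 [ 0.36221668 -0.25471374]
 [ 0.3947427  -0.2175619 ]
 [ 0.3443047  -0.17340404]]
[ 0.86359995 -0.66841914 -0.40940412] 0.10389539577687452
[ 2.38628879 -1.3291526  -0.40940584] 0.10389539578225739
[ 1.22857762 -0.82679147 -0.4094043 ] 0.10389539577699758
[ 1.24201254 -0.83262125 -0.40940436] 0.10389539577706788
```

```bash
cat >> h.py <<'E'
def pose(x_dir,z_dir,p):
    z=np.array(z_dir,float);z/=np.linalg.norm(z);x=np.array(x_dir,float);x-=z*(x@z);x/=np.linalg.norm(x)
    return np.column_stack([x,np.cross(z,x),z]),np.array(p,float)
def cur():
    s=read_state();return Ro.from_rotvec(s["tcp_rot"]).as_matrix(),s["tool_pos"]
def plan(start,targets,grip,lin=.9,ang=.9,n=None):
    """rows (jog units) through target poses; prints them in calls of 5; returns the accumulated pose"""
    R,p=start;rows=[]
    for k,(Rt,pt) in enumerate(targets):
        dv=Ro.from_matrix(R.T@Rt).as_rotvec()
        m=max(1,int(np.ceil(max(np.abs(R.T@(pt-p)).max()/.03/lin,np.linalg.norm(pt-p)/.0375,np.linalg.norm(dv)/np.radians(6)/ang))))
        if n and n[k]: m=max(m,n[k])
        R0,p0=R,p
        for i in range(1,m+1):
            Ri=R0@Ro.from_rotvec(dv*i/m).as_matrix();pi=p0+(pt-p0)*i/m
            t=np.round(R.T@(pi-p)/.03,2);w=np.round(Ro.from_matrix(R.T@Ri).as_rotvec()/np.radians(6),2)
            rows.append([*t,*w,grip]);p=p+R@t*.03;R=R@Ro.from_rotvec(w*np.radians(6)).as_matrix()
    while len(rows)%5: rows.append([0]*6+[grip])
    for i in range(0,len(rows),5): print(str([[float(v) if v else 0 for v in r] for r in rows[i:i+5]]).replace(" ","").replace("-0.0,","0,"))
    return R,p
def out(r): print("end",r[1].round(4),r[0].round(3).tolist())
E
python3 - <<'E'
from h import *
g=.218;x=[-np.cos(g),-np.sin(g),0];z=[0,0,-1]
out(plan(cur(),[pose(x,z,q) for q in([.35,.17,.30],[.38,-.10,.29],[.42,-.325,.28])],1,lin=.99))
E
```

```text
[[-0.67,-0.96,0.01,0,0,-0.37,1.0],[-0.62,-0.99,0.01,0,0,-0.36,1.0],[-0.59,-1.01,0,0,0,-0.37,1.0],[-0.55,-1.03,0.01,-0.01,0,-0.36,1.0],[-0.51,-1.05,0.01,0,0,-0.37,1.0]]
[[-0.47,-1.07,0.01,0,0,-0.36,1.0],[-0.43,-1.09,0,0,0,-0.37,1.0],[-0.39,-1.1,0.01,0,0,-0.36,1.0],[-0.35,-1.12,0.01,0,0,-0.37,1.0],[-0.3,-1.12,0.01,0,0,-0.36,1.0]]
[[-0.26,-1.14,0,0,-0.01,-0.37,1.0],[-0.21,-1.15,0.01,-0.01,0,-0.37,1.0],[-0.17,-1.16,0.01,0,0,-0.36,1.0],[-0.13,-1.16,0,0,0,-0.37,1.0],[0.1,-0.9,0.03,0,0,0,1.0]]
[[0.1,-0.9,0.04,0,0,0,1.0],[0.09,-0.9,0.03,0,0,0,1.0],[0.1,-0.9,0.03,0,0,0,1.0],[0.1,-0.9,0.04,0,0,0,1.0],[0.1,-0.9,0.03,0,0,0,1.0]]
[[0.09,-0.9,0.03,0,0,0,1.0],[0.1,-0.9,0.04,0,0,0,1.0],[0.1,-0.9,0.03,0,0,0,1.0],[0.1,-0.9,0.04,0,0,0,1.0],[0.04,-0.95,0.04,0,0,0,1.0]]
[[0.04,-0.95,0.04,0,0,0,1.0],[0.04,-0.96,0.04,0,0,0,1.0],[0.04,-0.95,0.04,0,0,0,1.0],[0.04,-0.95,0.05,0,0,0,1.0],[0.04,-0.95,0.04,0,0,0,1.0]]
[[0.04,-0.95,0.04,0,0,0,1.0],[0.04,-0.95,0.04,0,0,0,1.0],[0,0,0,0,0,0,1.0],[0,0,0,0,0,0,1.0],[0,0,0,0,0,0,1.0]]
end [ 0.42   -0.3249  0.2799] [[-0.976, -0.217, 0.0], [-0.217, 0.976, 0.0], [-0.0, 0.0, -1.0]]
```

{"name": "jog_arm", "arguments": {
  "increments": [
    [[-0.67, -0.97, 0.01, 0, 0, -0.37, 1], [-0.62, -1, 0.01, 0, 0, -0.36, 1], [-0.59, -1, 0, 0, 0, -0.37, 1], [-0.55, -1, 0.01, 0, 0, -0.36, 1], [-0.51, -1, 0.01, 0, 0, -0.37, 1]]
  ]
}}

```text
time: 0.52
tool_pos: [0.2608, 0.4733, 0.3019]
tcp_rot: [-0.194, -3.135, 0.002]
wrist_force: [0.3, -0.3, -0.4]
width: 0.997
grip_force: 0.0
```

{"name": "jog_arm", "arguments": {
  "increments": [
    [[-0.47, -1, 0.01, 0, 0, -0.36, 1], [-0.43, -1, 0, 0, 0, -0.37, 1], [-0.39, -1, 0.01, 0, 0, -0.36, 1], [-0.35, -1, 0.01, 0, 0, -0.37, 1], [-0.3, -1, 0.01, 0, 0, -0.36, 1]]
  ]
}}

```text
time: 0.93
tool_pos: [0.3113, 0.3204, 0.301]
tcp_rot: [0.105, -3.14, 0.001]
wrist_force: [0.3, -0.4, 0.3]
width: 1.004
grip_force: 0.0
```

{"name": "jog_arm", "arguments": {
  "increments": [
    [[-0.26, -1, 0, 0, 0, -0.37, 1], [-0.21, -1, 0.01, 0, 0, -0.37, 1], [-0.17, -1, 0.01, 0, 0, -0.36, 1], [-0.13, -1, 0, 0, 0, -0.37, 1], [0, -1, 0.03, 0, 0, 0, 1]]
  ]
}}

```text
time: 1.35
tool_pos: [0.3556, 0.175, 0.2999]
tcp_rot: [-0.345, 3.122, 0.0]
wrist_force: [1.6, 0.8, -0.3]
width: 0.999
grip_force: 0.0
```

{"name": "jog_arm", "arguments": {
  "increments": [
    [[0.1, -0.9, 0.03, 0, 0, 0, 1], [0.1, -0.9, 0.03, 0, 0, 0, 1], [0.1, -0.9, 0.03, 0, 0, 0, 1], [0.1, -0.9, 0.04, 0, 0, 0, 1], [0.1, -0.9, 0.03, 0, 0, 0, 1]]
  ]
}}

```text
time: 1.77
tool_pos: [0.3696, 0.0401, 0.2948]
tcp_rot: [0.342, -3.123, -0.0]
wrist_force: [0.9, 1.0, 0.3]
width: 1.0
grip_force: 0.0
```

{"name": "jog_arm", "arguments": {
  "increments": [
    [[0.1, -0.9, 0.03, 0, 0, 0, 1], [0.1, -0.9, 0.03, 0, 0, 0, 1], [0.1, -0.9, 0.03, 0, 0, 0, 1], [0.1, -0.9, 0.04, 0, 0, 0, 1], [0.04, -0.95, 0.04, 0, 0, 0, 1]]
  ]
}}

```text
time: 2.18
tool_pos: [0.3861, -0.0959, 0.2897]
tcp_rot: [0.342, -3.123, -0.0]
wrist_force: [0.2, 0.3, -0.6]
width: 0.998
grip_force: 0.0
```

{"name": "jog_arm", "arguments": {
  "increments": [
    [[0.04, -0.95, 0.04, 0, 0, 0, 1], [0.04, -0.95, 0.04, 0, 0, 0, 1], [0.04, -0.95, 0.04, 0, 0, 0, 1], [0.04, -0.95, 0.04, 0, 0, 0, 1], [0.04, -0.95, 0.04, 0, 0, 0, 1]]
  ]
}}

```text
time: 2.6
tool_pos: [0.4114, -0.2365, 0.2836]
tcp_rot: [0.342, -3.122, -0.001]
wrist_force: [-0.1, 1.0, 0.6]
width: 1.001
grip_force: 0.0
```

{"name": "jog_arm", "arguments": {
  "increments": [
    [[0.04, -0.95, 0.04, 0, 0, 0, 1], [0.04, -0.95, 0.04, 0, 0, 0, 1], [0, -0.3, 0, 0, 0, 0, 1], [0, 0, 0, 0, 0, 0, 1], [0, 0, 0, 0, 0, 0, 1]]
  ]
}}

```text
time: 3.02
tool_pos: [0.4233, -0.2996, 0.2811]
tcp_rot: [0.341, -3.122, -0.003]
wrist_force: [-0.3, 0.3, -1.4]
width: 1.001
grip_force: 0.0
```

Run:
```python
from h import *
s=read_state();p,d=viewer.read_camera("wrist")
print(s["time"],s["q"].round(3),s["tool_pos"],s["tcp_rot"])
cv2.imwrite("pics/w1.png",p);np.save("pics/Gw1.npy",grid("wrist",d,s))
```

```text
3.0167 [-6.640e-01 -1.600e-02  1.960e+00  1.000e-03  1.200e+00 -2.453e+00] [ 0.42331253 -0.29963585  0.28109192] [ 3.40668446e-01 -3.12201899e+00 -2.76953943e-03]
```

View pics/w1.png

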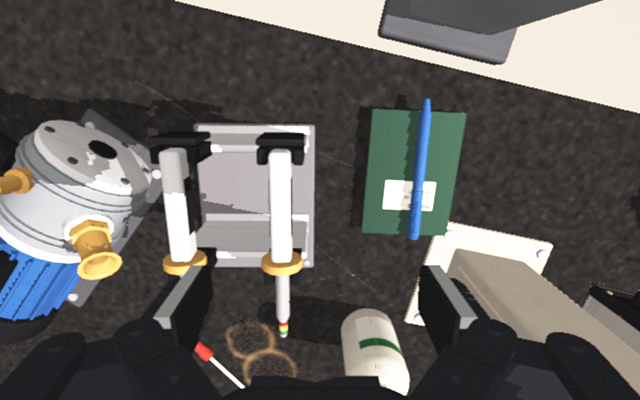

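Run:
```python
from h import *
G=np.load("pics/Gw1.npy");im=cv2.imread("pics/w1.png");h=cv2.cvtColor(im,cv2.COLOR_BGR2HSV)
v,u=np.indices(G.shape[:2])
m=(h[...,0]>12)&(h[...,0]<32)&(h[...,1]>110)
box=lambda a,b,c,d:(u>=a)&(u<=b)&(v>=c)&(v<=d)
# gauge handles
for nm,a,b in(("L",265,298),("S",155,205)):
    k=box(a,b,150,252)&(h[...,1]<40)&(h[...,2]>140)&(abs(G[...,2]-.129)<.006)
    g=G[k];f=np.polyfit(g[:,0],g[:,1],1);print(nm,len(g),f,np.median(g[:,2]),"y at .427",np.polyval(f,.427),g[:,0].min(),g[:,0].max())
    c=G[m&box(a-10,b+15,245,285)&(G[...,2]>.11)];c_,s_=np.cos(np.arctan(f[0])),np.sin(np.arctan(f[0]))
    print(" collar along",np.percentile(c@[c_,s_,0],[2,50,98]),"across",np.percentile(c@[-s_,c_,0],[1,99]),"top",c[:,2].max(),"axis across",np.mean(g@[-s_,c_,0]),"n",c_,s_)
t=G[box(270,298,315,345)&(G[...,2]>.10)];print("tip",len(t),t.min(0),t.max(0))
# port
P={"w":G[m&box(60,125,212,285)&(G[...,2]>.06)]}
for n in("scene","side"):
    g=np.load(f"pics/G{n}.npy");hh=cv2.cvtColor(cv2.imread(f"pics/{n}0.png"),cv2.COLOR_BGR2HSV)
    k=(hh[...,0]>12)&(hh[...,0]<32)&(hh[...,1]>110)&(abs(g[...,0]-.485)<.05)&(abs(g[...,1]+.455)<.04)&(g[...,2]>.07)&(g[...,2]<.14)
    P[n]=g[k]
a=-.409;X=np.array([np.cos(a),np.sin(a),0]);Y=np.array([-np.sin(a),np.cos(a),0]);n=(Y+[0,0,1])/2**.5;w=np.cross(n,X)
for k,g in P.items():
    q=g@np.column_stack([X,w,n]);top=np.percentile(q[:,2],99);r=q[q[:,2]>top-.004]
    (cx,cw),rad=cv2.minEnclosingCircle(r[:,:2].astype(np.float32))
    print(k,len(g),len(r),"top",top,"c",cx,cw,"rad",rad,"->",(X*cx+w*cw+n*top).round(4),"med x",np.percentile(q[:,0],[1,99]))
    print("   mean tube pts by n:",[(round(lo,3),q[(q[:,2]>lo)&(q[:,2]<lo+.01)][:,0].mean().round(4)) for lo in np.arange(top-.05,top,.01)])
```

```text
L 2203 [ 0.2006561 -0.4102862] 0.1289353279617225 y at .427 -0.3246060492323702 0.38938166979891137 0.45964469627102306
 collar along [0.39374925 0.3949987  0.40649627] across [-0.41535325 -0.38781442] top 0.351462170173848 axis across -0.4022678869541951 n 0.9804567737536609 0.1967346304049252
S 2248 [ 0.20580194 -0.48288682] 0.12881715172558705 y at .427 -0.39500938910546357 0.4034735921162532 0.4740750597854848
 collar along [0.3438574  0.39314734 0.4037918 ] across [-0.4877169  -0.42449156] top 0.351462170173848 axis across -0.4729744056360951 n 0.9794725963522458 0.20157736230785056
tip 191 [ 0.34890329 -0.3183273   0.12060793] [ 0.53191304 -0.30087339  0.35146217]
w 1731 342 top -0.05953999549365397 c 0.5467075705528259 -0.29128390550613403 rad 0.11971107125282288 -> [ 0.403  -0.445   0.1639] med x [0.62022649 0.64527097]
   mean tube pts by n: [(np.float64(-0.11), np.float64(nan)), (np.float64(-0.1), np.float64(0.6241)), (np.float64(-0.09), np.float64(0.6275)), (np.float64(-0.08), np.float64(0.6298)), (np.float64(-0.07), np.float64(0.6339)), (np.float64(-0.06), np.float64(0.62
[... 217 characters left out ...]
loat64(nan)), (np.float64(-0.1), np.float64(0.6222)), (np.float64(-0.09), np.float64(0.624)), (np.float64(-0.08), np.float64(0.6241)), (np.float64(-0.07), np.float64(0.6313))]
side 216 30 top -0.060938996419259185 c 0.6350091695785522 -0.23736163973808289 rad 0.011226711794734001 -> [ 0.4987 -0.4461  0.1247] med x [0.61075417 0.64554226]
   mean tube pts by n: [(np.float64(-0.111), np.float64(0.6045)), (np.float64(-0.101), np.float64(0.6371)), (np.float64(-0.091), np.float64(0.6353)), (np.float64(-0.081), np.float64(0.6359)), (np.float64(-0.071), np.float64(0.6367)), (np.float64(-0.061), np.float64(0.6307))]<stdin>:24: RuntimeWarning: Mean of empty slice.
  ret = ret.dtype.type(ret / rcount)
```

Run:
```python
from h import *
from scipy.optimize import least_squares
G=np.load("pics/Gw1.npy");h=cv2.cvtColor(cv2.imread("pics/w1.png"),cv2.COLOR_BGR2HSV)
v,u=np.indices(G.shape[:2]);m=(h[...,0]>12)&(h[...,0]<32)&(h[...,1]>110)
box=lambda a,b,c,d:(u>=a)&(u<=b)&(v>=c)&(v<=d)
g=G[m&box(60,125,215,285)&(G[...,2]>.06)&(G[...,2]<.15)];print(len(g),g.min(0),g.max(0))
def fr(a):
    X=np.array([np.cos(a),np.sin(a),0]);Y=np.array([-np.sin(a),np.cos(a),0]);n=(Y+[0,0,1])/2**.5;return np.column_stack([X,np.cross(n,X),n])
# rim plane: for each azimuth, densest slab of n
for a in np.arange(-.6,-.2,.05):
    q=g@fr(a);hs,e=np.histogram(q[:,2],bins=np.arange(q[:,2].min(),q[:,2].max()+.002,.001));i=hs[len(hs)//2:].argmax()+len(hs)//2;print(round(a,2),hs[-10:],e[i].round(4))
# tube axis: points >12 mm below rim: cylinder radius free
a0=-.409;q=g@fr(a0);t=q[:,2].max();tb=g[(q[:,2]<t-.012)&(q[:,2]>t-.032)]
def res(p):
    F=fr(p[0]);w=tb@F;return np.hypot(w[:,0]-p[1],w[:,1]-p[2])-p[3]
w=tb@fr(a0);r=least_squares(res,[a0,w[:,0].mean(),w[:,1].mean()-.005,.01],loss="soft_l1",f_scale=.001)
print("tube",len(tb),r.x,r.cost)
F=fr(r.x[0]);T=np.percentile((g@F)[:,2],99);print("mouth est",F@[r.x[1],r.x[2],T])
# rim outline: outermost points in top 3 mm
for a in(r.x[0],a0):
    F=fr(a);q=g@F;T=np.percentile(q[:,2],99);k=q[q[:,2]>T-.0035];(c,d),R=cv2.minEnclosingCircle(k[:,:2].astype(np.float32));print(a,"rim",len(k),R,F@[c,d,T-.0005])
```

```text
1724 [ 0.47510841 -0.47323589  0.06861642] [ 0.51287719 -0.43243657  0.13254677]
-0.6 [ 41  67  49  68  66 110  96  40  12   0] 0.0255
-0.55 [ 53  46  59  61  55  88 116  84  16   0] 0.0027
-0.5 [ 49  59  55  57  63  95 127  46   1   0] -0.02
-0.45 [ 55  57  54  57  62  73 109  98  15   0] -0.0433
-0.4 [ 60  51  56  61  70  83 106  60   4   0] -0.0653
-0.35 [57 50 65 63 76 83 80 38  2  0] -0.0879
-0.3 [67 56 53 71 75 61 76 63 23  0] -0.109
-0.25 [63 56 58 78 73 51 60 50 13  0] -0.1326
tube 818 [-0.55093469  0.65761228 -0.16946723  0.00938   ] 0.00047065227995351025
mouth est [ 0.49943207 -0.44333437  0.1233708 ]
-0.5509346886343507 rim 332 0.014567927457392216 [ 0.49964658 -0.4431866   0.12242549]
-0.409 rim 322 0.014521208591759205 [ 0.49967836 -0.44306087  0.12255202]
```

Run:
```python
from h import *
from scipy.optimize import least_squares
G=np.load("pics/Gw1.npy");h=cv2.cvtColor(cv2.imread("pics/w1.png"),cv2.COLOR_BGR2HSV)
v,u=np.indices(G.shape[:2])
k=(u<165)&(v>118)&(v<250)&(h[...,1]<60)&(h[...,2]>90)&(G[...,2]>.035)&(G[...,2]<.11)
H=G[k]
for nm,sel in(("w",H),):
  for f in(.001,.003):
    def res(p):
        o=(sel[:,:2]-[.45,-.5])@[-np.sin(p[1]),np.cos(p[1])]-p[0];return np.hypot(o,sel[:,2]-.06)-.046
    # drop front face points: keep those more than 5mm behind the front
    r=least_squares(res,[0,-.45],loss="cauchy",f_scale=f);print(nm,len(sel),r.x,r.cost)
m=np.array([.4996,-.4432])
for a in(-.41,-.45,-.5,-.55):
    o=(m-[.45,-.5])@[-np.sin(a),np.cos(a)]-r.x[0];print(a,"mouth offset from axis (62 exp)",o)
# base-plate edge / front face normal
for n in("w1","scene","side"):
    Gn=np.load(f"pics/G{n}.npy");nv=np.cross(np.roll(Gn,-3,1)-np.roll(Gn,3,1),np.roll(Gn,-3,0)-np.roll(Gn,3,0));nv/=np.linalg.norm(nv,axis=2,keepdims=True)+1e-12
    s=(Gn[...,0]>.40)&(Gn[...,0]<.50)&(Gn[...,1]>-.57)&(Gn[...,1]<-.44)&(Gn[...,2]>.02)&(Gn[...,2]<.105)&(abs(nv[...,2])<.15)
    w=nv[s];w=w*np.sign(w[:,:1]);az=np.arctan2(w[:,1],w[:,0]);hh,e=np.histogram(az,bins=np.arange(-.8,.1,.05));print(n,s.sum(),hh,"median",np.median(az[(az>-.8)&(az<0)]))
```

```text
w 12743 [ 0.01046654 -0.40960135] 0.014332679617982506
w 12743 [ 0.01080857 -0.40224879] 0.06285982994237706
-0.41 mouth offset from axis (62 exp) 0.061054918203790595
-0.45 mouth offset from axis (62 exp) 0.061911118705329116
-0.5 mouth offset from axis (62 exp) 0.06281762902992169
-0.55 mouth offset from axis (62 exp) 0.06354011220772067
w1 3427 [ 68 102 143 229 269 301 402 346 273 256 147  97  77  41  12   5   2] median -0.46606833454957797
scene 658 [20 22 26 30 39 53 44 56 47 44 34 32 33 10 13  2  3] median -0.43460429859019833
side 289 [1 1 1 0 0 0 0 0 0 0 0 0 2 0 1 5 4] median -0.09329684059403605
```

Run:
```python
from h import *
g=.201;x=[-np.cos(g),-np.sin(g),0];z=[0,0,-1]
out(plan(cur(),[pose(x,z,q) for q in([.428,-.3246,.25],[.428,-.3246,.174])],-.2,n=[3,6]))
```

```text
[[0.01,-0.29,0.35,0.01,0,0.06,-0.2],[0.01,-0.29,0.34,0,0,0.05,-0.2],[0.01,-0.29,0.35,0.01,-0.01,0.06,-0.2],[0,0,0.42,0,0,0,-0.2],[0,0,0.42,0,0,0,-0.2]]
[[0,0,0.43,0,0,0,-0.2],[0,0,0.42,0,0,0,-0.2],[0,0,0.42,0,0,0,-0.2],[0,0,0.42,0,0,0,-0.2],[0,0,0,0,0,0,-0.2]]
end [ 0.4279 -0.3247  0.174 ] [[-0.98, -0.199, 0.0], [-0.199, 0.98, -0.0], [-0.0, -0.0, -1.0]]
```

{"name": "jog_arm", "arguments": {
  "increments": [
    [[0.01, -0.29, 0.35, 0.01, 0, 0.06, -0.2], [0.01, -0.29, 0.35, 0, 0, 0.05, -0.2], [0.01, -0.29, 0.35, 0.01, -0.01, 0.06, -0.2], [0, 0, 0.4, 0, 0, 0, -0.2], [0, 0, 0, 0, 0, 0, -0.2]]
  ]
}}

```text
time: 3.48
tool_pos: [0.4268, -0.3248, 0.2342]
tcp_rot: [0.313, -3.123, -0.004]
wrist_force: [0.1, 0.8, -0.1]
width: 0.399
grip_force: 0.0
```

Run:
```python
from h import *
s=read_state();p,d=viewer.read_camera("wrist");s2=read_state();print(s2["tool_pos"],s2["q"].round(3),s2["width"])
G=grid("wrist",d,s);h=cv2.cvtColor(p,cv2.COLOR_BGR2HSV)
k=(h[...,1]<40)&(h[...,2]>140)&(abs(G[...,2]-.129)<.004)&(abs(G[...,1]+.325)<.03)&(G[...,0]>.385)&(G[...,0]<.455)
g=G[k];f=np.polyfit(g[:,0],g[:,1],1);print(len(g),np.arctan(f[0]),np.polyval(f,.428),np.percentile(g[:,0],[1,99]))
m=(h[...,0]>12)&(h[...,0]<32)&(h[...,1]>110)&(abs(G[...,1]+.315)<.03)&(abs(G[...,0]-.47)<.03)&(G[...,2]>.11)&(G[...,2]<.14)
a=np.arctan(f[0]);print("collar",m.sum(),np.percentile(G[m]@[np.cos(a),np.sin(a),0],[2,50,98]),"grip pt along",np.array([.428,-.3246])@[np.cos(a),np.sin(a)])
out(plan(cur(),[pose([-np.cos(a),-np.sin(a),0],[0,0,-1],[.428,np.polyval(f,.428),.174])],-.2,n=[7]))
```

```text
[ 0.42711643 -0.32486108  0.23537401] [-0.696  0.059  1.972 -0.     1.114 -2.467] 0.3980870466011348
2932 0.20373115125986413 -0.3245479091262579 [0.39017032 0.45420068]
collar 960 [0.39145779 0.39278025 0.40443192] grip pt along 0.3534737118467343
[[-0.01,0,0.29,0,0,0,-0.2],[0,0,0.29,0.01,-0.01,-0.01,-0.2],[0,0,0.3,0,0,0,-0.2],[-0.01,0,0.29,0,0,-0.01,-0.2],[0,0,0.29,0,0,0,-0.2]]
[[-0.01,0,0.29,0.01,-0.01,-0.01,-0.2],[0,0,0.3,0,0,0,-0.2],[0,0,0,0,0,0,-0.2],[0,0,0,0,0,0,-0.2],[0,0,0,0,0,0,-0.2]]
end [ 0.4279 -0.3246  0.1739] [[-0.979, -0.202, -0.0], [-0.202, 0.979, 0.0], [0.0, 0.0, -1.0]]
```

{"name": "jog_arm", "arguments": {
  "increments": [
    [[-0.01, 0, 0.3, 0, 0, 0, -0.2], [0, 0, 0.3, 0, 0, -0.01, -0.2], [0, 0, 0.3, 0, 0, 0, -0.2], [-0.01, 0, 0.3, 0, 0, -0.01, -0.2], [0, 0, 0.3, 0, 0, 0, -0.2]]
  ]
}}

```text
time: 3.95
tool_pos: [0.4289, -0.3256, 0.1922]
tcp_rot: [-0.318, 3.124, -0.003]
wrist_force: [0.3, -0.1, -0.3]
width: 0.4
grip_force: 0.0
```

{"name": "jog_arm", "arguments": {
  "increments": [
    [[0, 0, 0.3, 0, 0, 0, -0.2], [0, 0, 0.25, 0, 0, 0, -0.2], [0, 0, 0, 0, 0, 0, -0.2], [0, 0, 0, 0, 0, 0, -0.6], [0, 0, 0, 0, 0, 0, -1]]
  ],
  "force": 60
}}

```text
time: 4.37
tool_pos: [0.4286, -0.3241, 0.1765]
tcp_rot: [-0.316, 3.125, 0.005]
wrist_force: [-0.9, 4.9, 1.7]
width: 0.146
grip_force: 58.4
```

{"name": "jog_arm", "arguments": {
  "increments": [
    [[0, 0, 0, 0, 0, 0, -1], [0, 0, 0, 0, 0, 0, -1], [0, 0, 0, 0, 0, 0, -1], [0, 0, 0, 0, 0, 0, -1], [0, 0, 0, 0, 0, 0, -1]]
  ]
}}

```text
time: 4.78
tool_pos: [0.4286, -0.3241, 0.1765]
tcp_rot: [-0.318, 3.125, 0.003]
wrist_force: [-0.4, 5.4, -0.0]
width: 0.154
grip_force: 58.6
```

{"name": "jog_arm", "arguments": {
  "increments": [
    [[0, 0, -0.3, 0, 0, 0, -1], [0, 0, -0.5, 0, 0, 0, -1], [0, 0, -0.8, 0, 0, 0, -1], [0, 0, -1, 0, 0, 0, -1], [0, 0, -1, 0, 0, 0, -1]]
  ]
}}

```text
time: 5.2
tool_pos: [0.4287, -0.3258, 0.2865]
tcp_rot: [-0.318, 3.124, -0.004]
wrist_force: [0.5, -0.8, -1.1]
width: 0.156
grip_force: 58.7
```

{"name": "jog_arm", "arguments": {
  "increments": [
    [[0, 0, -0.8, 0, 0, 0, -1], [0, 0, -0.3, 0, 0, 0, -1], [0, 0, 0, 0, 0, 0, -1], [0, 0, 0, 0, 0, 0, -1], [0, 0, 0, 0, 0, 0, -1]]
  ]
}}

```text
time: 5.62
tool_pos: [0.4281, -0.3251, 0.3158]
tcp_rot: [0.318, -3.125, -0.0]
wrist_force: [-0.1, 0.1, -1.5]
width: 0.156
grip_force: 58.8
```

Run:
```python
from h import *
s=read_state();p,d=viewer.read_camera("wrist");print(s["tool_pos"],s["q"].round(3),s["width"])
q,e=viewer.read_camera("scene")
cv2.imwrite("pics/w2.png",p);np.save("pics/w2d.npy",d);cv2.imwrite("pics/s2.png",q)
G=grid("wrist",d,s);R=Ro.from_rotvec(s["tcp_rot"]).as_matrix();T=(G-s["tool_pos"])@R;np.save("pics/T2.npy",T)
h=cv2.cvtColor(p,cv2.COLOR_BGR2HSV)
k=(abs(T[...,1])<.02)&(T[...,0]>-.13)&(T[...,0]<.06)&(T[...,2]>.035)&(T[...,2]<.08)&(d>0)
v,u=np.where(k);print(k.sum(),u.min(),u.max(),v.min(),v.max())
for x in np.arange(-.12,.05,.01):
    j=k&(abs(T[...,0]-x)<.005);t=T[j]
    if len(t)>5: print(round(x,3),len(t),"y",np.percentile(t[:,1],[2,50,98]).round(4),"z",np.percentile(t[:,2],[2,50]).round(4))
cv2.imwrite("pics/c3.png",np.vstack([cv2.resize(p,(560,350)),cv2.resize(q[90:240,220:460],(400,250))[:, :].copy() if 0 else cv2.copyMakeBorder(cv2.resize(q[90:240,220:460],(400,250)),0,0,0,160,0)]))
```

```text
[ 0.42808092 -0.32506092  0.31581059] [-6.950e-01 -4.000e-03  1.883e+00 -1.000e-03  1.264e+00 -2.469e+00] 0.15629010214642175
9807 265 370 191 381
-0.04 668 y [-0.0129 -0.0024  0.0086] z [0.047  0.0528]
-0.03 666 y [-0.009  -0.002   0.0046] z [0.0463 0.0475]
-0.02 703 y [-0.0088 -0.0024  0.0045] z [0.0463 0.0475]
-0.01 857 y [-0.0095 -0.0023  0.0054] z [0.0352 0.0473]
-0.0 955 y [-0.0094 -0.002   0.0054] z [0.0351 0.0472]
0.01 3170 y [-0.0191 -0.0008  0.017 ] z [0.0353 0.0475]
0.02 950 y [-0.0091 -0.0023  0.0048] z [0.0461 0.0474]
0.03 999 y [-0.0088 -0.0023  0.0045] z [0.0461 0.0474]
0.04 839 y [-0.0087 -0.0023  0.0042] z [0.0464 0.0491]
```

View pics/c3.png

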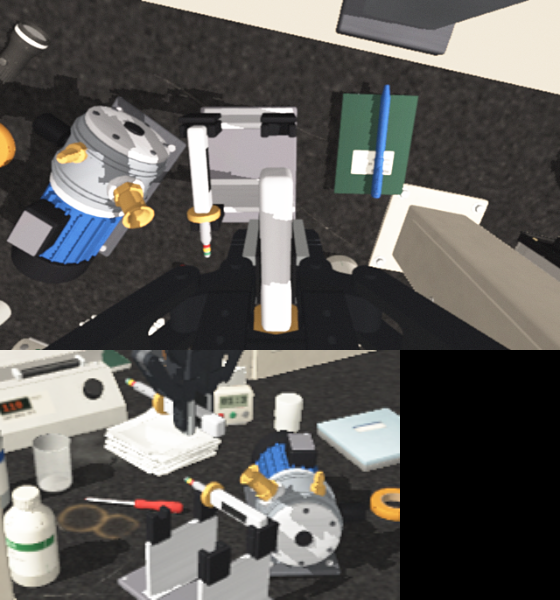

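```bash
cat >> h.py <<'E'
A=-.43;M=np.array([.4988,-.4415,.1225]);AX=.0563;CF=.043
def ins(s,a=None,mouth=None):
    a=A if a is None else a;m=M if mouth is None else mouth
    Y=np.array([-np.sin(a),np.cos(a),0]);n=(Y+[0,0,1])/2**.5;tz=(Y-[0,0,1])/2**.5
    return pose(n,tz,m+n*(s+CF)-tz*AX)
E
python3 - <<'E'
from h import *
Y=[-np.sin(A),np.cos(A),0];c=np.radians
W=[pose([np.cos(c(b)),np.sin(c(b)),0],[0,0,-1],[.428+.05*t,-.325-.05*t,.33]) for b,t in((150,.33),(108,.66),(90+np.degrees(A),1))]
r=plan(cur(),W,-1,ang=.99);out(r);print(ins(.12)[1])
E
```

```text
[[-0.05,-0.08,-0.06,0,0,0.87,-1.0],[-0.06,-0.08,-0.06,0,0,0.86,-1.0],[-0.07,-0.07,-0.06,0,-0.01,0.87,-1.0],[-0.07,-0.06,-0.07,0,0,0.87,-1.0],[-0.08,-0.06,-0.06,0,0,0.86,-1.0]]
[[-0.09,-0.05,-0.06,0,0,0.87,-1.0],[-0.08,-0.04,-0.06,0,-0.01,0.87,-1.0],[-0.1,-0.03,-0.06,0,0,0.86,-1.0],[-0.09,-0.03,0,0,0,0.88,-1.0],[-0.1,-0.01,0,0,0,0.87,-1.0]]
[[-0.1,-0.01,0,0,0,0.88,-1.0],[-0.09,0,0,0,0,0.87,-1.0],[-0.1,0.01,0,0,0,0.88,-1.0],[-0.09,0.02,0,0,0,0.87,-1.0],[-0.1,0.03,0,0,0,0.88,-1.0]]
[[-0.09,0.03,0,0,0,0.87,-1.0],[-0.09,0.05,0,0,0,0.89,-1.0],[-0.08,0.05,0,0,0,0.89,-1.0],[-0.08,0.06,0,0,0,0.89,-1.0],[-0.08,0.07,0,0,0,0.89,-1.0]]
[[-0.06,0.07,0,0,0,0.88,-1.0],[-0.06,0.08,0,0,0,0.89,-1.0],[-0.05,0.09,0,0,0,0.89,-1.0],[-0.05,0.09,0,0,0,0.89,-1.0],[0,0,0,0,0,0,-1.0]]
end [ 0.4779 -0.3751  0.3299] [[0.417, 0.909, 0.0], [0.909, -0.417, 0.0], [0.0, 0.0, -1.0]]
[ 0.53025219 -0.37292009  0.27756852]
```

{"name": "jog_arm", "arguments": {
  "increments": [
    [[-0.05, -0.08, -0.06, 0, 0, 0.87, -1], [-0.06, -0.08, -0.06, 0, 0, 0.87, -1], [-0.07, -0.07, -0.06, 0, 0, 0.87, -1], [-0.07, -0.06, -0.06, 0, 0, 0.87, -1], [-0.08, -0.06, -0.06, 0, 0, 0.87, -1]]
  ]
}}

```text
time: 6.13
tool_pos: [0.4386, -0.3356, 0.3247]
tcp_rot: [-0.403, -3.114, -0.0]
wrist_force: [-1.3, 0.6, -1.1]
width: 0.151
grip_force: 58.8
```

{"name": "jog_arm", "arguments": {
  "increments": [
    [[-0.09, -0.05, -0.06, 0, 0, 0.87, -1], [-0.09, -0.04, -0.06, 0, 0, 0.87, -1], [-0.09, -0.03, -0.06, 0, 0, 0.87, -1], [-0.1, -0.03, 0, 0, 0, 0.87, -1], [-0.1, -0.01, 0, 0, 0, 0.87, -1]]
  ]
}}

```text
time: 6.55
tool_pos: [0.4495, -0.3461, 0.3303]
tcp_rot: [-1.096, -2.943, 0.0]
wrist_force: [0.5, 1.0, -0.9]
width: 0.149
grip_force: 58.8
```

{"name": "jog_arm", "arguments": {
  "increments": [
    [[-0.1, 0, 0, 0, 0, 0.88, -1], [-0.1, 0, 0, 0, 0, 0.88, -1], [-0.1, 0.01, 0, 0, 0, 0.88, -1], [-0.1, 0.02, 0, 0, 0, 0.88, -1], [-0.1, 0.03, 0, 0, 0, 0.88, -1]]
  ]
}}

```text
time: 6.97
tool_pos: [0.4603, -0.3566, 0.33]
tcp_rot: [-1.739, -2.615, 0.0]
wrist_force: [0.3, 0.8, -0.8]
width: 0.154
grip_force: 58.8
```

{"name": "jog_arm", "arguments": {
  "increments": [
    [[-0.09, 0.03, 0, 0, 0, 0.88, -1], [-0.09, 0.05, 0, 0, 0, 0.88, -1], [-0.08, 0.05, 0, 0, 0, 0.88, -1], [-0.08, 0.06, 0, 0, 0, 0.88, -1], [-0.08, 0.07, 0, 0, 0, 0.88, -1]]
  ]
}}

```text
time: 7.38
tool_pos: [0.4707, -0.3673, 0.33]
tcp_rot: [-2.29, -2.149, 0.001]
wrist_force: [0.3, 0.6, -2.0]
width: 0.15
grip_force: 58.8
```

{"name": "jog_arm", "arguments": {
  "increments": [
    [[-0.06, 0.07, 0, 0, 0, 0.88, -1], [-0.06, 0.08, 0, 0, 0, 0.88, -1], [-0.05, 0.09, 0, 0, 0, 0.88, -1], [-0.05, 0.09, 0, 0, 0, 0.88, -1], [0, 0, 0, 0, 0, 0, -1]]
  ]
}}

```text
time: 7.8
tool_pos: [0.4793, -0.3761, 0.3301]
tcp_rot: [-2.644, -1.696, 0.001]
wrist_force: [0.5, -0.3, -0.1]
width: 0.15
grip_force: 58.8
```

Run:
```python
from h import *
s=read_state();print(s["time"],s["tool_pos"],s["q"].round(3));out(cur())
r=plan(cur(),[ins(.13)],-1,ang=.95);out(r)
```

```text
7.8 [ 0.47933    -0.3760805   0.33010188] [-0.706  0.126  1.719 -0.     1.298 -0.276]
end [ 0.4793 -0.3761  0.3301] [[0.417, 0.909, -0.001], [0.909, -0.417, 0.0], [-0.0, -0.001, -1.0]]
[[0.13,0.19,0.19,0,0.94,0,-1.0],[0.11,0.19,0.2,0,0.94,0,-1.0],[0.09,0.18,0.21,0,0.93,0,-1.0],[0.07,0.19,0.22,0,0.94,0,-1.0],[0.05,0.19,0.22,0,0.94,0,-1.0]]
[[0.02,0.19,0.23,0,0.94,0,-1.0],[0.01,0.18,0.23,-0.01,0.93,-0.01,-1.0],[-0.02,0.19,0.23,0,0.94,0,-1.0],[0,0,0,0,0,0,-1.0],[0,0,0,0,0,0,-1.0]]
end [ 0.5332 -0.3664  0.2848] [[0.294, 0.909, 0.295], [0.643, -0.417, 0.642], [0.707, 0.001, -0.707]]
```

{"name": "jog_arm", "arguments": {
  "increments": [
    [[0.13, 0.19, 0.19, 0, 0.94, 0, -1], [0.11, 0.19, 0.2, 0, 0.94, 0, -1], [0.09, 0.18, 0.21, 0, 0.94, 0, -1], [0.07, 0.19, 0.22, 0, 0.94, 0, -1], [0.05, 0.19, 0.22, 0, 0.94, 0, -1]]
  ]
}}

```text
time: 8.22
tool_pos: [0.5134, -0.3701, 0.3033]
tcp_rot: [-2.364, -1.526, -0.601]
wrist_force: [-0.5, 0.9, -1.1]
width: 0.155
grip_force: 58.8
```

{"name": "jog_arm", "arguments": {
  "increments": [
    [[0.02, 0.19, 0.23, 0, 0.94, 0, -1], [0.01, 0.18, 0.23, 0, 0.93, 0, -1], [-0.02, 0.19, 0.23, 0, 0.93, 0, -1], [0, 0, 0, 0, 0, 0, -1], [0, 0, 0, 0, 0, 0, -1]]
  ]
}}

```text
time: 8.63
tool_pos: [0.5324, -0.3666, 0.284]
tcp_rot: [-2.164, -1.391, -0.893]
wrist_force: [0.1, 0.4, -0.7]
width: 0.148
grip_force: 58.8
```

Run:
```python
from h import *
s=read_state();print(s["time"],s["tool_pos"],s["q"].round(3),s["wrist_force"]);out(cur())
R,p=cur();tip=p+R@[-.104,0,AX];print("tip",tip,"in port frame",ins(0)[0].T@(tip-M))
im=[]
for n in("scene","side"):
    P,d=viewer.read_camera(n);c=viewer.camera_params(n);cv2.imwrite(f"pics/{n}3.png",P);np.save(f"pics/{n}3.npy",d)
    for w,col in((tip,(255,0,255)),(M,(0,255,0)),(p+R@[-.043,0,AX],(255,255,0))):
        q=c["R"]@w+c["t"];u,v=c["fx"]*q[0]/q[2]+c["cx"],c["fy"]*q[1]/q[2]+c["cy"];print(n,u,v)
        P[int(round(v)),int(round(u))]=col
    im.append(cv2.resize(P[100:240,300:440] if n=="scene" else P[140:280,260:400],(400,400),interpolation=cv2.INTER_NEAREST))
cv2.imwrite("pics/c4.png",np.hstack(im))
```

```text
8.6333 [ 0.53244024 -0.36656248  0.28396822] [-0.912  0.394  1.623  0.674  1.563 -0.645] [ 0.07124289  0.44210128 -0.74887054]
end [ 0.5324 -0.3666  0.284 ] [[0.295, 0.91, 0.291], [0.644, -0.415, 0.643], [0.706, -0.002, -0.708]]
tip [ 0.51818136 -0.39730704  0.17066709] in port frame [ 6.81767612e-02 -8.05757811e-04  5.82069471e-05]
scene 344.61563525535985 142.27010347024046
scene 368.8418093941833 163.1271780661158
scene 321.6391248113696 122.36417433013854
side 345.7735911654965 187.8653662738762
side 333.93236858687305 222.09984259902848
side 356.54642916279096 157.79336943217604
```

View pics/c4.png

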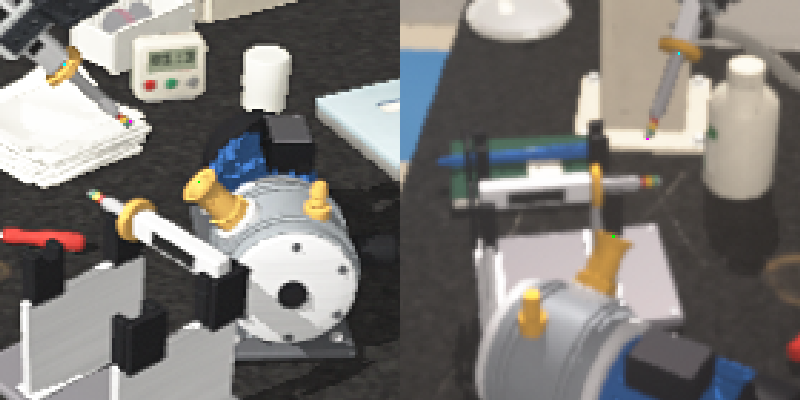

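Run:
```python
from h import *
R,p=cur();tip=p+R@[-.104,0,AX];F=ins(0)[0];K=10;th=np.linspace(0,2*np.pi,60)
cir=lambda r,s:M+F[:,0]*s+r*(np.outer(np.cos(th),F[:,1])+np.outer(np.sin(th),F[:,2]))
rows=[]
for n in("scene","side"):
    P=cv2.imread(f"pics/{n}3.png");c=viewer.camera_params(n)
    def pr(w):
        q=np.atleast_2d(w)@c["R"].T+c["t"];return np.column_stack([c["fx"]*q[:,0]/q[:,2]+c["cx"],c["fy"]*q[:,1]/q[:,2]+c["cy"]])
    row=[]
    for ctr,draw in((M,[cir(.0145,0),cir(.0105,0)] if n=="scene" else [cir(.0145,0)]),(tip,[np.array([p+R@[-.043-t,0,AX] for t in(0,.061)])])):
        u0,v0=np.round(pr(ctr)[0]).astype(int)-[20,15]
        I=cv2.resize(P[v0:v0+30,u0:u0+40],None,fx=K,fy=K,interpolation=cv2.INTER_NEAREST)
        for D in draw: cv2.polylines(I,[np.round((pr(D)-[u0,v0]+.5)*K).astype(np.int32)],False,(255,0,255),1)
        row.append(I)
    rows.append(np.hstack(row))
cv2.imwrite("pics/c5.png",np.vstack(rows))
```

```text
(no output)
```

View pics/c5.png

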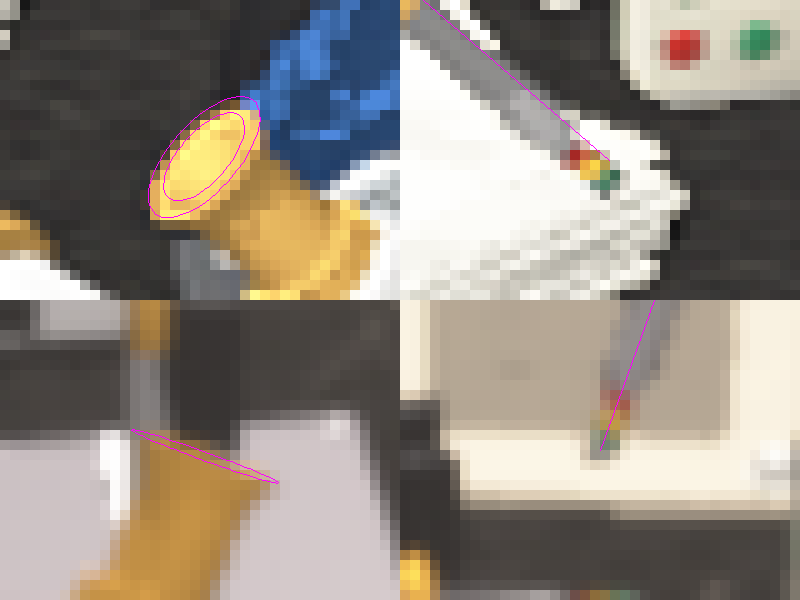

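{"name": "jog_arm", "arguments": {
  "increments": [
    [[-0.4, 0.05, -0.03, 0, 0, 0, -1], [-0.5, 0.05, -0.03, 0, 0, 0, -1], [-0.5, 0, 0, 0, 0, 0, -1], [-0.4, 0, 0, 0, 0, 0, -1], [-0.1, 0, 0, 0, 0, 0, -1]]
  ]
}}

```text
time: 9.15
tool_pos: [0.5176, -0.4068, 0.2453]
tcp_rot: [-2.166, -1.39, -0.895]
wrist_force: [-0.9, 0.4, -0.7]
width: 0.152
grip_force: 58.8
```

{"name": "jog_arm", "arguments": {
  "increments": [
    [[0, 0, 0, 0, 0, 0, -1], [0, 0, 0, 0, 0, 0, -1], [0, 0, 0, 0, 0, 0, -1], [0, 0, 0, 0, 0, 0, -1], [0, 0, 0, 0, 0, 0, -1]]
  ]
}}

```text
time: 9.57
tool_pos: [0.5193, -0.4054, 0.2487]
tcp_rot: [-2.165, -1.395, -0.897]
wrist_force: [0.6, -1.0, -1.1]
width: 0.152
grip_force: 58.8
```

Run:
```python
from h import *
R,p=cur();s=read_state();print(s["time"],s["wrist_force"]);tip=p+R@[-.104,0,AX];F=ins(0)[0];print(F.T@(tip-M));K=10
rows=[]
for n in("scene","side"):
    P,d=viewer.read_camera(n);c=viewer.camera_params(n);cv2.imwrite(f"pics/{n}4.png",P)
    q=c["R"]@M+c["t"];u,v=c["fx"]*q[0]/q[2]+c["cx"],c["fy"]*q[1]/q[2]+c["cy"]
    u0,v0=int(round(u))-20,int(round(v))-38
    rows.append(cv2.resize(P[v0:v0+60,u0:u0+40],None,fx=K,fy=K,interpolation=cv2.INTER_NEAREST));print(n,u0,v0)
cv2.imwrite("pics/c6.png",np.hstack(rows))
```

```text
9.5667 [ 0.55113271 -0.982899   -1.06944197]
[ 0.01441349  0.00405347 -0.00382451]
scene 349 125
side 314 184
```

View pics/c6.png

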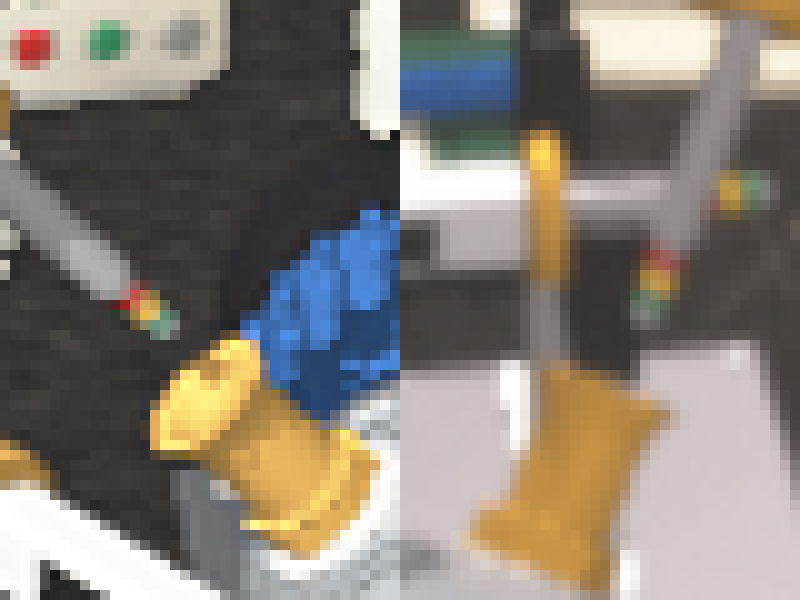

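{"name": "jog_arm", "arguments": {
  "increments": [
    [[0, -0.06, 0.05, 0, 0, 0, -1], [0, -0.06, 0.05, 0, 0, 0, -1], [0, 0, 0, 0, 0, 0, -1], [0, 0, 0, 0, 0, 0, -1], [0, 0, 0, 0, 0, 0, -1]]
  ]
}}

```text
time: 10.08
tool_pos: [0.5166, -0.4021, 0.2459]
tcp_rot: [-2.165, -1.394, -0.897]
wrist_force: [0.3, 1.0, -1.3]
width: 0.153
grip_force: 58.8
```

{"name": "jog_arm", "arguments": {
  "increments": [
    [[0, 0, 0, 0, 0, 0, -1], [0, 0, 0, 0, 0, 0, -1], [0, 0, 0, 0, 0, 0, -1], [0, 0, 0, 0, 0, 0, -1], [0, 0, 0, 0, 0, 0, -1]]
  ]
}}

```text
time: 10.5
tool_pos: [0.5167, -0.4022, 0.2459]
tcp_rot: [-2.165, -1.394, -0.897]
wrist_force: [0.2, -0.4, -0.8]
width: 0.152
grip_force: 58.8
```

```bash
cat > look.py <<'E'
from h import *
import sys
F=ins(0)[0]
for i in range(1):
    R,p=cur();s=read_state();tip=p+R@[-.104,0,AX];print(s["time"],"F",s["wrist_force"].round(1),"tip rel",(F.T@(tip-M)*1e3).round(1),"tilt",np.degrees(Ro.from_matrix(F.T@R).as_rotvec()).round(2),"q",s["q"].round(2))
rows=[];K=10
for n in("scene","side"):
    P,d=viewer.read_camera(n);c=viewer.camera_params(n);cv2.imwrite(f"pics/{n}{sys.argv[1]}.png",P)
    def pr(w):
        q=np.atleast_2d(w)@c["R"].T+c["t"];return np.column_stack([c["fx"]*q[:,0]/q[:,2]+c["cx"],c["fy"]*q[:,1]/q[:,2]+c["cy"]])
    u,v=pr(M)[0];u0,v0=int(round(u))-20,int(round(v))-38
    I=cv2.resize(P[v0:v0+60,u0:u0+40],None,fx=K,fy=K,interpolation=cv2.INTER_NEAREST)
    L=np.array([p+R@[-.043-t,0,AX] for t in(0,.061)]);cv2.polylines(I,[np.round((pr(L)-[u0,v0]+.5)*K).astype(np.int32)],False,(255,0,255),1)
    rows.append(I)
    # barrel/plunger axis from plunger colours and the port rim: subpixel
    h=cv2.cvtColor(P,cv2.COLOR_BGR2HSV)
cv2.imwrite(f"pics/c{sys.argv[1]}.png",np.hstack(rows))
E
python3 look.py 7
```

```text
10.5 F [ 0.2 -0.4 -0.8] tip rel [13.7  0.2 -0.6] tilt [ 0.   -0.06 -0.18] q [-0.96  0.46  1.61  0.66  1.55 -0.71]
```

{"name": "jog_arm", "arguments": {
  "increments": [
    [[-0.2, 0, 0, 0, 0, 0, -1], [-0.2, 0, 0, 0, 0, 0, -1], [-0.2, 0, 0, 0, 0, 0, -1], [-0.2, 0, 0, 0, 0, 0, -1], [-0.1, 0, 0, 0, 0, 0, -1]]
  ]
}}

```text
time: 11.02
tool_pos: [0.5082, -0.4202, 0.2256]
tcp_rot: [-2.165, -1.392, -0.897]
wrist_force: [0.5, 0.2, -1.7]
width: 0.151
grip_force: 58.8
```

{"name": "jog_arm", "arguments": {
  "increments": [
    [[0, 0, 0, 0, 0, 0, -1], [0, 0, 0, 0, 0, 0, -1], [0, 0, 0, 0, 0, 0, -1], [0, 0, 0, 0, 0, 0, -1], [0, 0, 0, 0, 0, 0, -1]]
  ]
}}

```text
time: 11.43
tool_pos: [0.5089, -0.4195, 0.2272]
tcp_rot: [-2.165, -1.394, -0.897]
wrist_force: [-0.7, -0.1, -0.9]
width: 0.154
grip_force: 58.8
```

```bash
python3 look.py 8
```

```text
11.4333 F [-0.7 -0.1 -0.9] tip rel [-12.9   0.4  -0.8] tilt [-0.01 -0.07 -0.21] q [-0.98  0.49  1.6   0.65  1.54 -0.74]
```

View pics/c8.png

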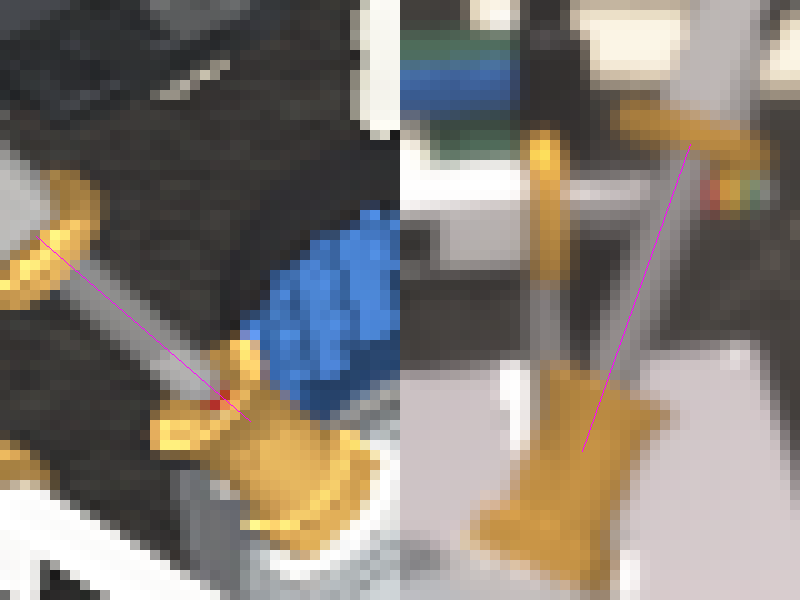

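{"name": "jog_arm", "arguments": {
  "increments": [
    [[-0.1, 0, 0, 0, 0, 0, -1], [-0.1, 0, 0, 0, 0, 0, -1], [-0.1, 0, 0, 0, 0, 0, -1], [-0.1, 0, 0, 0, 0, 0, -1], [0, 0, 0, 0, 0, 0, -1]]
  ]
}}

```text
time: 11.95
tool_pos: [0.5048, -0.4276, 0.2175]
tcp_rot: [-2.165, -1.393, -0.897]
wrist_force: [0.3, -0.2, -0.4]
width: 0.151
grip_force: 58.8
```

{"name": "jog_arm", "arguments": {
  "increments": [
    [[-0.1, 0, 0, 0, 0, 0, -1], [-0.1, 0, 0, 0, 0, 0, -1], [-0.1, 0, 0, 0, 0, 0, -1], [0, 0, 0, 0, 0, 0, -1], [0, 0, 0, 0, 0, 0, -1]]
  ]
}}

```text
time: 12.37
tool_pos: [0.5025, -0.4332, 0.2118]
tcp_rot: [-2.165, -1.393, -0.897]
wrist_force: [-0.8, -0.3, 0.2]
width: 0.152
grip_force: 58.8
```

```bash
cat > st.py <<'E'
from h import *
F=ins(0)[0];R,p=cur();s=read_state();tip=p+R@[-.104,0,AX]
print(s["time"],"F tool",(R.T@s["wrist_force"]).round(1),"T tool",(R.T@s["torque"]).round(2),"tip rel",(F.T@(tip-M)*1e3).round(1),"tilt",np.degrees(Ro.from_matrix(F.T@R).as_rotvec()).round(2))
E
python3 st.py
```

```text
12.3667 F tool [-0.3 -0.6 -0.5] T tool [-0.01 -0.42 -0.02] tip rel [-34.5   0.2  -0.5] tilt [ 0.01 -0.05 -0.15]
```

{"name": "jog_arm", "arguments": {
  "increments": [
    [[-0.1, 0, 0, 0, 0, 0, -1], [-0.1, 0, 0, 0, 0, 0, -1], [-0.1, 0, 0, 0, 0, 0, -1], [-0.1, 0, 0, 0, 0, 0, -1], [0, 0, 0, 0, 0, 0, -1]]
  ]
}}

```text
time: 12.78
tool_pos: [0.4987, -0.4412, 0.2028]
tcp_rot: [-2.165, -1.393, -0.897]
wrist_force: [0.9, 0.4, -1.1]
width: 0.154
grip_force: 58.8
```

```bash
python3 st.py
```

```text
12.7833 F tool [-0.3  0.7  1.3] T tool [-0.01 -0.47 -0.01] tip rel [-47.1   0.   -0.4] tilt [ 0.02 -0.06 -0.13]
```

{"name": "jog_arm", "arguments": {
  "increments": [
    [[-0.08, 0, 0, 0, 0, 0, -1], [-0.08, 0, 0, 0, 0, 0, -1], [-0.08, 0, 0, 0, 0, 0, -1], [-0.06, 0, 0, 0, 0, 0, -1], [0, 0, 0, 0, 0, 0, -1]]
  ]
}}

```text
time: 13.2
tool_pos: [0.4965, -0.4467, 0.1972]
tcp_rot: [-2.165, -1.393, -0.898]
wrist_force: [0.4, -0.1, -0.9]
width: 0.15
grip_force: 58.9
```

```bash
python3 st.py
```

```text
13.2 F tool [-0.6  0.3  0.7] T tool [-0.02 -0.28  0.  ] tip rel [-55.3   0.4  -0.6] tilt [ 0.   -0.03 -0.17]
```

Close to seating; small steps now.

{"name": "jog_arm", "arguments": {
  "increments": [
    [[-0.04, 0, 0, 0, 0, 0, -1], [-0.04, 0, 0, 0, 0, 0, -1], [-0.04, 0, 0, 0, 0, 0, -1], [0, 0, 0, 0, 0, 0, -1], [0, 0, 0, 0, 0, 0, -1]]
  ]
}}

```text
time: 13.62
tool_pos: [0.4955, -0.4489, 0.1949]
tcp_rot: [-2.165, -1.394, -0.898]
wrist_force: [1.2, 2.8, 1.9]
width: 0.15
grip_force: 58.9
```

```bash
python3 st.py
```

```text
13.6167 F tool [ 3.4 -0.   0.8] T tool [ 0.01  0.04 -0.02] tip rel [-58.6   0.4  -0.6] tilt [ 0.   -0.04 -0.19]
```

{"name": "jog_arm", "arguments": {
  "increments": [
    [[-0.03, 0, 0, 0, 0, 0, -1], [-0.03, 0, 0, 0, 0, 0, -1], [0, 0, 0, 0, 0, 0, -1], [0, 0, 0, 0, 0, 0, -1], [0, 0, 0, 0, 0, 0, -1]]
  ]
}}

```text
time: 14.03
tool_pos: [0.4955, -0.4491, 0.1947]
tcp_rot: [-2.162, -1.394, -0.9]
wrist_force: [1.1, 5.1, 5.3]
width: 0.153
grip_force: 58.9
```

```bash
python3 st.py
```

```text
14.0333 F tool [ 7.4 -1.1 -0.1] T tool [0.12 0.85 0.08] tip rel [-58.7   0.6  -0.4] tilt [ 0.04  0.12 -0.23]
```

{"name": "jog_arm", "arguments": {
  "increments": [
    [[-0.04, 0, 0, 0, 0, 0, -1], [-0.04, 0, 0, 0, 0, 0, -1], [0, 0, 0, 0, 0, 0, -1], [0, 0, 0, 0, 0, 0, -1], [0, 0, 0, 0, 0, 0, -1]]
  ]
}}

```text
time: 14.45
tool_pos: [0.4955, -0.4494, 0.1945]
tcp_rot: [-2.158, -1.393, -0.903]
wrist_force: [3.3, 9.2, 10.4]
width: 0.152
grip_force: 59.0
```

```bash
python3 st.py
python3 - <<'E'
from h import *
n="side";P,d=viewer.read_camera(n);c=viewer.camera_params(n);Q,_=viewer.read_camera("scene")
cv2.imwrite("pics/c9.png",np.hstack([cv2.resize(Q[130:190,340:400],(400,400),interpolation=cv2.INTER_NEAREST),cv2.resize(P[190:250,300:360],(400,400),interpolation=cv2.INTER_NEAREST)]))
E
```

```text
14.45 F tool [14.2 -0.8 -0.4] T tool [0.26 1.79 0.19] tip rel [-58.8   0.7  -0.1] tilt [ 0.08  0.33 -0.29]
```

View pics/c9.png

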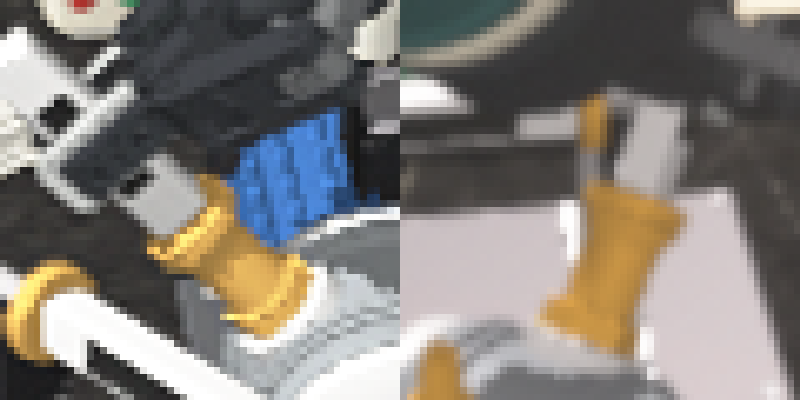

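{"name": "jog_arm", "arguments": {
  "increments": [
    [[0.1, 0, 0, 0, 0, 0, -1], [0.15, 0, 0, 0, 0, 0, -1], [0.2, 0, 0, 0, 0, 0, -1], [0.25, 0, 0, 0, 0, 0, -1], [0.3, 0, 0, 0, 0, 0, -1]]
  ]
}}

```text
time: 14.97
tool_pos: [0.5028, -0.4323, 0.2127]
tcp_rot: [-2.166, -1.393, -0.896]
wrist_force: [-0.9, -0.0, -1.4]
width: 0.149
grip_force: 58.8
```

```bash
python3 st.py
```

```text
14.9667 F tool [-1.3 -0.8  0.7] T tool [-0.   -0.45  0.01] tip rel [-33.3  -0.   -0.5] tilt [ 0.   -0.09 -0.12]
```

{"name": "jog_arm", "arguments": {
  "increments": [
    [[0.3, 0, 0, 0, 0, 0, -1], [0.4, 0, 0, 0, 0, 0, -1], [0.4, 0, 0, 0, 0, 0, -1], [0.4, 0, 0, 0, 0, 0, -1], [0.4, 0, 0, 0, 0, 0, -1]]
  ]
}}

```text
time: 15.38
tool_pos: [0.5201, -0.3947, 0.2544]
tcp_rot: [-2.165, -1.395, -0.897]
wrist_force: [0.4, 0.4, -1.1]
width: 0.152
grip_force: 58.8
```

{"name": "jog_arm", "arguments": {
  "increments": [
    [[0.4, 0, 0, 0, 0, 0, -1], [0.4, 0, 0, 0, 0, 0, -1], [0.4, 0, 0, 0, 0, 0, -1], [0.2, 0, 0, 0, 0, 0, -1], [0, 0, 0, 0, 0, 0, -1]]
  ]
}}

```text
time: 15.8
tool_pos: [0.5327, -0.3677, 0.2846]
tcp_rot: [-2.165, -1.397, -0.898]
wrist_force: [-0.8, -0.4, -1.0]
width: 0.153
grip_force: 58.8
```

```bash
python3 st.py; python3 -c "
from h import *
s=read_state();print(s['q'].round(3),s['tool_pos'],s['width'],s['grip_force'])"
```

```text
15.8 F tool [-1.2 -0.5  0.3] T tool [-0.03 -0.39 -0.01] tip rel [67.9  0.7 -1.1] tilt [-0.04 -0.1  -0.32]
[-0.913  0.394  1.623  0.676  1.561 -0.651] [ 0.5326941  -0.36774397  0.28462603] 0.1529982171771216 58.815003633499146
```

Run:
```python
from h import *
c=np.radians
D=lambda b,q:pose([np.cos(c(b)),np.sin(c(b)),0],[0,0,-1],q)
W=[D(65.4,[.48,-.37,.31]),D(22,[.47,-.345,.30]),D(-22,[.46,-.32,.28]),D(-65,[.45,-.303,.27])]
out(plan(cur(),W,-1,ang=.98))
```

```text
[[0,-0.2,-0.15,0,-0.94,0.01,-1.0],[0,-0.19,-0.14,0.01,-0.93,0,-1.0],[-0.03,-0.2,-0.14,0,-0.94,0.01,-1.0],[-0.04,-0.19,-0.15,0,-0.93,0,-1.0],[-0.05,-0.2,-0.13,0.01,-0.94,0.01,-1.0]]
[[-0.06,-0.19,-0.13,0,-0.93,0,-1.0],[-0.08,-0.2,-0.13,0,-0.94,0.01,-1.0],[-0.09,-0.2,-0.11,0.01,-0.93,0,-1.0],[0.08,-0.08,0.04,0,0,0.9,-1.0],[0.07,-0.09,0.04,0,0,0.91,-1.0]]
[[0.06,-0.09,0.04,0,0,0.9,-1.0],[0.05,-0.1,0.05,0,0,0.91,-1.0],[0.04,-0.1,0.04,0,0,0.9,-1.0],[0.03,-0.11,0.04,0,0,0.91,-1.0],[0.03,-0.11,0.04,0,0,0.9,-1.0]]
[[0.01,-0.11,0.04,0,0,0.9,-1.0],[0,-0.11,0.08,0,0,0.92,-1.0],[-0.01,-0.11,0.09,0,0,0.91,-1.0],[-0.02,-0.11,0.08,0,0,0.92,-1.0],[-0.04,-0.11,0.09,0,0,0.92,-1.0]]
[[-0.04,-0.11,0.08,0,0,0.92,-1.0],[-0.05,-0.1,0.08,0,0,0.91,-1.0],[-0.06,-0.09,0.09,0,0,0.92,-1.0],[-0.07,-0.09,0.08,0,0,0.92,-1.0],[-0.07,-0.05,0.04,0,0,0.9,-1.0]]
[[-0.06,-0.04,0.04,0,0,0.89,-1.0],[-0.08,-0.04,0.05,0,0,0.9,-1.0],[-0.07,-0.03,0.04,0,0,0.89,-1.0],[-0.08,-0.02,0.04,0,0,0.9,-1.0],[-0.08,-0.02,0.04,0,0,0.89,-1.0]]
[[-0.09,0,0.04,0,0,0.9,-1.0],[-0.08,0,0.04,0,0,0.89,-1.0],[0,0,0,0,0,0,-1.0],[0,0,0,0,0,0,-1.0],[0,0,0,0,0,0,-1.0]]
end [ 0.4499 -0.303   0.2701] [[0.423, -0.906, -0.0], [-0.906, -0.423, 0.0], [-0.0, -0.0, -1.0]]
```

{"name": "jog_arm", "arguments": {
  "increments": [
    [[0, -0.2, -0.15, 0, -0.94, 0, -1], [0, -0.2, -0.14, 0, -0.93, 0, -1], [-0.03, -0.2, -0.14, 0, -0.94, 0.01, -1], [-0.04, -0.2, -0.15, 0, -0.93, 0, -1], [-0.05, -0.2, -0.13, 0.01, -0.94, 0.01, -1]]
  ]
}}

```text
time: 16.22
tool_pos: [0.4978, -0.3704, 0.2988]
tcp_rot: [-2.495, -1.6, -0.364]
wrist_force: [-1.1, 0.5, -1.4]
width: 0.152
grip_force: 58.8
```

{"name": "jog_arm", "arguments": {
  "increments": [
    [[-0.06, -0.2, -0.13, 0, -0.93, 0, -1], [-0.08, -0.2, -0.13, 0, -0.94, 0.01, -1], [-0.09, -0.2, -0.11, 0.01, -0.93, 0, -1], [0.08, -0.08, 0.04, 0, 0, 0.9, -1], [0.07, -0.09, 0.04, 0, 0, 0.9, -1]]
  ]
}}

```text
time: 16.63
tool_pos: [0.4759, -0.3631, 0.3061]
tcp_rot: [-2.794, -1.435, -0.0]
wrist_force: [-0.2, 0.6, -1.6]
width: 0.154
grip_force: 58.9
```

{"name": "jog_arm", "arguments": {
  "increments": [
    [[0.06, -0.09, 0.04, 0, 0, 0.9, -1], [0.05, -0.1, 0.05, 0, 0, 0.9, -1], [0.04, -0.1, 0.04, 0, 0, 0.9, -1], [0.03, -0.11, 0.04, 0, 0, 0.9, -1], [0.03, -0.11, 0.04, 0, 0, 0.9, -1]]
  ]
}}

```text
time: 17.05
tool_pos: [0.4693, -0.3483, 0.2988]
tcp_rot: [-3.051, -0.739, 0.001]
wrist_force: [0.4, -0.3, -1.5]
width: 0.152
grip_force: 58.8
```

{"name": "jog_arm", "arguments": {
  "increments": [
    [[0.01, -0.11, 0.04, 0, 0, 0.9, -1], [0, -0.11, 0.08, 0, 0, 0.92, -1], [-0.01, -0.11, 0.09, 0, 0, 0.92, -1], [-0.02, -0.11, 0.08, 0, 0, 0.92, -1], [-0.04, -0.11, 0.09, 0, 0, 0.92, -1]]
  ]
}}

```text
time: 17.47
tool_pos: [0.4629, -0.3328, 0.2874]
tcp_rot: [-3.139, 0.007, 0.002]
wrist_force: [-0.8, 0.6, -0.9]
width: 0.147
grip_force: 58.8
```

{"name": "jog_arm", "arguments": {
  "increments": [
    [[-0.04, -0.11, 0.08, 0, 0, 0.92, -1], [-0.05, -0.1, 0.08, 0, 0, 0.92, -1], [-0.06, -0.09, 0.09, 0, 0, 0.92, -1], [-0.07, -0.09, 0.08, 0, 0, 0.92, -1], [-0.07, -0.05, 0.04, 0, 0, 0.9, -1]]
  ]
}}

```text
time: 17.88
tool_pos: [0.4564, -0.3178, 0.2761]
tcp_rot: [-3.048, 0.752, 0.004]
wrist_force: [-0.0, -0.7, -2.0]
width: 0.147
grip_force: 58.8
```

{"name": "jog_arm", "arguments": {
  "increments": [
    [[-0.06, -0.04, 0.04, 0, 0, 0.9, -1], [-0.08, -0.04, 0.05, 0, 0, 0.9, -1], [-0.07, -0.03, 0.04, 0, 0, 0.9, -1], [-0.08, -0.02, 0.04, 0, 0, 0.9, -1], [-0.08, -0.02, 0.04, 0, 0, 0.9, -1]]
  ]
}}

```text
time: 18.3
tool_pos: [0.4506, -0.3075, 0.2701]
tcp_rot: [-2.789, 1.443, 0.004]
wrist_force: [0.1, 1.1, -0.2]
width: 0.155
grip_force: 58.8
```

{"name": "jog_arm", "arguments": {
  "increments": [
    [[-0.09, 0, 0.04, 0, 0, 0.9, -1], [-0.08, 0, 0.04, 0, 0, 0.9, -1], [0, 0, 0, 0, 0, 0, -1], [0, 0, 0, 0, 0, 0, -1], [0, 0, 0, 0, 0, 0, -1]]
  ]
}}

```text
time: 18.72
tool_pos: [0.4482, -0.3035, 0.2682]
tcp_rot: [-2.647, 1.69, 0.002]
wrist_force: [-0.1, -0.4, -1.2]
width: 0.15
grip_force: 58.8
```

{"name": "jog_arm", "arguments": {
  "increments": [
    [[0, 0, 0, 0, 0, 0, -1], [0, 0, 0, 0, 0, 0, -1], [0, 0, 0, 0, 0, 0, -1], [0, 0, 0, 0, 0, 0, -1], [0, 0, 0, 0, 0, 0, -1]]
  ]
}}

```text
time: 19.13
tool_pos: [0.4483, -0.3034, 0.2684]
tcp_rot: [-2.646, 1.692, 0.002]
wrist_force: [0.4, 0.2, -0.8]
width: 0.15
grip_force: 58.8
```

Run:
```python
from h import *
s=read_state();R,p=cur();print(s["time"],"tip",p+R@[-.1,0,AX],"collar",p+R@[-.045,0,AX],s["joint_vel"].round(3),s["q"].round(2))
for n in("scene","side"):
    P,d=viewer.read_camera(n);G=grid(n,d);k=(G[...,2]>.17)&(G[...,2]<.25)&(abs(G[...,0]-.43)<.07)&(G[...,1]<-.18)&(G[...,1]>-.27)
    g=G[k]
    if len(g)<9: print(n,len(g));continue
    i=np.argsort(g[:,1])[-15:];print(n,len(g),"tip end",g[i].mean(0).round(4))
    for y in(-.255,-.245,-.235,-.225,-.215,-.205):
        t=g[abs(g[:,1]-y)<.005]
        if len(t):print("  ",y,len(t),t.mean(0).round(4))
```

```text
19.1333 tip [ 0.40629988 -0.21253869  0.21226285] collar [ 0.42937038 -0.26246609  0.21218488] [-0.     0.     0.    -0.002  0.001  0.001] [-0.64  0.04  1.93  0.    1.18  2.07]
scene 306 tip end [ 0.4048 -0.216   0.2114]
   -0.255 45 [ 0.4265 -0.2564  0.2131]
   -0.245 33 [ 0.4161 -0.245   0.213 ]
   -0.235 33 [ 0.4113 -0.2348  0.2131]
   -0.225 33 [ 0.4083 -0.2256  0.2121]
   -0.215 18 [ 0.4048 -0.2165  0.2115]
side 20 tip end [ 0.4246 -0.2432  0.2143]
   -0.235 1 [ 0.4126 -0.232   0.2151]
   -0.225 5 [ 0.4093 -0.2271  0.2142]
   -0.215 2 [ 0.4074 -0.2184  0.2134]
```

```bash
python3 -c "
from workcell import bot
print(bot.finish_job())"
```

```text
the job is handed in; nothing more can be done
None
```

I seated the long gauge in the pump's port with its collar on the rim and drew it right out. It is now held level and still about 21 cm above the table, with its tip over the log book. The job is handed in; the hand-in gave no verdict, and the plunger reading itself was only estimated, at about 5 mm or more in.

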